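Load and trim the balance rack of forming stakes

ROBOT

A 7-joint arm with a two-finger parallel gripper is mounted at the origin on the work surface. World frame = base frame: x ahead of the robot, y to its left, z up, the work surface at z = 0. Lengths are in m, angles in rad, forces in N, time in s.
With the tool pointing down it reaches from about 0.35 to 0.9 m from the base axis. Payload 8.1 kg.
Tool frame: the origin (TCP) lies midway between the tips of the shut fingers; the grasp point (between the pads) lies 19 mm behind it; z points along the fingers, y is the line along which they close (so a half turn about z gives the same grasp; the last joint's range is limited). The gripper opens to 92 mm and grips with 3 to 60 N. Pads are 19 mm wide; open, the fingers measure 130 mm over their backs; the gripper's body (75 mm by 190 mm) begins 47 mm behind the grasp point.
Start: joints at [1.164, 0.434, 0.025, 1.573, -0.012, 1.134, -0.075], TCP at [0.187, -0.596, 0.227] pointing down, gripper open.
Joint ranges: [-2.62, 2.62], [-0.44, 2.09], [-1.27, 1.32], [0.08, 2.57], [-1.32, 4.46], [0.12, 2], [-2.74, 2.74]. Speed limits (rad/s): [2.22, 2.22, 3.01, 3.01, 3.14, 3.14, 3.14].

INTERFACE

Orientations are given as a rotation vector (axis times angle).
In Python, from cell import arm gives the robot as it stands.
- The arm moves only by the tool move_arm, never from a script. Its argument "motion" is a list of rows, each an object of numbers: "tx", "ty", "tz": the shift along the tool's x, y, z normalised to -1 to 1, where 1 is 1000 mm; "twist": the turn about the tool's z normalised to -1 to 1, where 1 is pi/2 rad. In form: [{"tx": .., "ty": .., "tz": .., "twist": ..}, ...]. A call has 1 to 12 rows; each row shifts and turns the commanded pose from where the row before left it, along the tool's axes as they then stand; what a row does not reach is not made up. A row lasts 1/10 s, in which the tool goes at most 50 mm and 8.59 degrees, less where a joint would pass 70% of its speed; a pose out of reach is approached as far as the arm can. A call with a number of a shift or a turn outside -1 to 1 is refused whole. A call with a gripper value outside its range is refused whole. "gripper" is the gripper's target within -1 to 1 (shut at 1, half-way at 0, fully open at -1), set as the call begins (left out, the last holds). The fingers move at their own pace and stop on an object; "squeeze" is the grip in N (left out, the last holds). Time passes only in rows, so rows that do not move let the fingers close. It gives the time, the measured TCP pose, the force, the opening and the grip force at its end, in the units of the state.
- arm.observe(): the state, without advancing time (a new reading comes with each control period).
- arm.get_image(name): name is "scene" or "top" or "wrist"; returns the picture (384x512x3 uint8, red, green, blue); there is no depth.
- arm.calibration(name): a dict with "K" (3x3 intrinsics, pixels), "k1" (the pictures are not rectified: a ray, as slopes to the right and down, at radius r is drawn at 1 + k1 r^2 times it, then the intrinsics apply), "T" (4x4, takes a point from camera to world coordinates). Camera axes: x right, y down, z forward; pixel columns grow to the right and rows downward; lengths in m; the calibration is good to about 2 mm. A picture is of the moment at which its call begins: read the wrist's pose just before it. calibration takes no time and is no camera call; for the wrist camera it gives the pose at the moment of the call.
- arm.sign_off(): hands the job in; it is judged then, once.
Trained networks look in the newest picture that a camera, given by its name, has taken for a name from the list of things; names that differ only in an ending like _2 or _b are one class to them, and where a whole thing is asked for, a point or a joint stands for the part that bears it (a point fixed in the world has none). Each returns a list of dicts, best first, with "conf" (0 to 1); they miss things now and then, are a little off and sometimes report something else, mostly with a low value. They report only what shows in the picture. A call takes as long as a camera call.
- arm.look_for(camera, query): "point" ([column, row] as shares, 0 to 1, of the picture: columns of its width, rows of its height, amid what is visible of it).
- arm.regions_of(camera, query): "region" (384x512 bool, what is visible of it) and "point" ([column, row] as shares, 0 to 1, of the picture: columns of its width, rows of its height, amid what is visible of it).
- arm.place_of(camera, query): "point" ([column, row] as shares, 0 to 1, of the picture: columns of its width, rows of its height: a listed point, or the origin of a listed thing).
The state is a dict: "clock": time; "joints": joint angles; "dq": joint speeds; "joint_efforts": joint torques, N m; "position": TCP position; "ee_rot": TCP orientation; "force": force on the tool from outside, world axes, zero at the start; "ft_torque": the same for the moment, N m; "width": opening from 0.0 (shut) to 1.0 (fully open); "gripper_force": force on a finger pad.
Only numpy, scipy, OpenCV 4.12 (cv2) and the standard library are available. Lean on these libraries where they do the work, as an engineer would, in place of code of your own. Each camera call takes 0.05 s, during which the arm holds its last target. There are 200 camera calls.

TASK

Load the jeweller's balance rack: hang the brass stake by its hook on the red band on the free side of the pivoting bar (away from the steel stake that already hangs there), let go, and only then hang the wooden stake on the blue band on the steel stake's side. Finally shift the brass stake out along the bar until the bar rests level, all three stakes hanging freely. Be gentle with the bar, do not let it tip steeply, and leave the other things on the bench alone.

Things in the scene. Friction and masses are not known exactly. Their poses are not given: they have to be found in the camera images.
- bar (a joint): tilt of the bar about its pivot, rad: 0 level, positive when its +y end (bar_top's +y, the robot's left) is up. Sprung towards level with 1.8 N m per rad, lightly damped and with slight friction, stops at +-0.3; each hung stake adds its weight times its distance from the pivot
- bar_top (a point): middle of the bar's top face, 10 mm above the pivot axis, turns with the bar: y along it, x across it (away from the robot), z out of the top. 200 mm above the bench when level. Smooth aluminium bar 10 mm thick (x), 20 mm high, 400 mm long; black end caps 198 mm from the middle, 4 mm higher than the top; a hub of 16 mm radius about the pivot stands 6 mm above the top
- red_left (a point): centre, on the bar's top face, of the red band on the +y side, 50 mm from the middle; all bands are 34 mm wide like the hooks, and a hook centred within 15 mm of a band's centre is on it
- red_right (a point): the same for the red band on the -y side, 50 mm from the middle
- blue_left (a point): the same for the blue band on the +y side, 120 mm from the middle
- blue_right (a point): the same for the blue band on the -y side, 120 mm from the middle
- stand: fixed rack stand; origin under its middle on the bench, y along the bar, x away from the robot. Dark base board 150 x 340 x 12 mm; upright post 24 mm wide (y) behind the bar (x +9 to +23 mm), 198 mm high. The front of the bar, towards the robot, is open: hooks come from there, lip over the bar
- brass_stake: brass domed stake, fixed to a bent flat steel hook hanger; 160 mm tall in all, stands upright. Origin: centre of the foot's underside, z up; x points from the hook's closed front (stem) to its open back, y across it (along the bar when hung). The stake is 45 mm high, at most 46 mm across. Mass 0.38 kg, -20 to +25% between starts. At the start on the bench, yaw within 0.35 rad
- wood_stake: pale wooden stake, fixed to a bent flat steel hook hanger; 160 mm tall in all, stands upright. Origin: centre of the foot's underside, z up; x points from the hook's closed front (stem) to its open back, y across it (along the bar when hung). The stake is 45 mm high, at most 46 mm across. Mass 0.17 kg, -10 to +35% between starts. At the start on the bench, yaw within 0.35 rad
- steel_stake: dark steel mushroom stake hanging on one red band (either side), 45 to 60 mm from the bar's middle; leave it. It has the same hanger as the others, origin likewise centre of the foot's underside. Mass 0.26 kg, +-40% between starts
- brass_stake_saddle (a point): brass stake: centre of the underside of the hook's flat bridge, on the stake's axis 115 mm above its origin; rests on the bar's top face when hung. Hanger 34 mm wide in y, 5 mm thick: stem at x -14 to -9 mm from 0 to 65 mm below here, foot plate 60 to 65 mm below, back lip at x +9 to +14 mm reaching 14 mm below. So the hook's mouth is 18 mm wide, 60 mm free height
- wood_stake_saddle (a point): wooden stake: centre of the underside of the hook's flat bridge, on the stake's axis 115 mm above its origin; rests on the bar's top face when hung. Hanger 34 mm wide in y, 5 mm thick: stem at x -14 to -9 mm from 0 to 65 mm below here, foot plate 60 to 65 mm below, back lip at x +9 to +14 mm reaching 14 mm below. So the hook's mouth is 18 mm wide, 60 mm free height
- steel_stake_saddle (a point): the same point of the steel stake's hanger
- brass_stake_tab (a point): brass stake, cork tab: middle of the grip tab, 140 mm above the stake's origin: upright tab 12 mm in y, 20 mm in x, 40 mm tall, standing on the 5 mm thick bridge (tab's foot 5 mm above the saddle)
- wood_stake_tab (a point): wooden stake, black tab: middle of the grip tab, 140 mm above the stake's origin: upright tab 12 mm in y, 20 mm in x, 40 mm tall, standing on the 5 mm thick bridge (tab's foot 5 mm above the saddle)
- dish: small white bowl, 44 mm wide, 16 mm high, fixed on the rack's base under the free side
- hammer: small hammer, 220 mm, lying; bystander
- scriber: scriber with a round handle, 160 mm, lying; bystander
- block: steel bench block 90 x 70 x 28 mm; bystander
- carton: small blue carton 55 x 85 x 30 mm; bystander
- jar: glass jar with tools, 72 mm wide, 160 mm high with the tools; bystander

How it is judged:
On the way, in this order (a step that is already met when the one before it is completed fails the run):
1. the brass stake hangs on the red band of the free side, let go, the wooden stake not yet on the bar (x of brass_stake_saddle in the frame of bar_top between -0.012 and 0.012 m and z of brass_stake_saddle in the frame of bar_top between -0.004 and 0.005 m and x of steel_stake_saddle in the frame of bar_top between -0.012 and 0.012 m and z of steel_stake_saddle in the frame of bar_top between -0.004 and 0.005 m and contact force between the fingers and brass_stake below 0.05 N and ((y of steel_stake_saddle in the frame of bar_top between 0.02 and 0.2 m and y of brass_stake_saddle in the frame of bar_top between -0.065 and -0.035 m) or (y of steel_stake_saddle in the frame of bar_top between -0.2 and -0.02 m and y of brass_stake_saddle in the frame of bar_top between 0.035 and 0.065 m)) and distance between wood_stake_saddle and bar_top above 0.1 m), for 0.3 s.
2. the wooden stake hangs on the blue band of the steel stake's side, let go, the brass stake still hanging (x of brass_stake_saddle in the frame of bar_top between -0.012 and 0.012 m and z of brass_stake_saddle in the frame of bar_top between -0.004 and 0.005 m and x of steel_stake_saddle in the frame of bar_top between -0.012 and 0.012 m and z of steel_stake_saddle in the frame of bar_top between -0.004 and 0.005 m and x of wood_stake_saddle in the frame of bar_top between -0.012 and 0.012 m and z of wood_stake_saddle in the frame of bar_top between -0.004 and 0.005 m and contact force between the fingers and wood_stake below 0.05 N and ((y of steel_stake_saddle in the frame of bar_top between 0.02 and 0.2 m and y of brass_stake_saddle in the frame of bar_top between -0.2 and -0.02 m and y of wood_stake_saddle in the frame of bar_top between 0.105 and 0.135 m) or (y of steel_stake_saddle in the frame of bar_top between -0.2 and -0.02 m and y of brass_stake_saddle in the frame of bar_top between 0.02 and 0.2 m and y of wood_stake_saddle in the frame of bar_top between -0.135 and -0.105 m))), for 0.2 s.
At the end, for the whole second after the job is handed in: the bar is within 0.012 rad (0.7 degrees) of level and at rest; all three stakes hang by their hooks on the bar's top face (saddle within 5 mm of it), the steel and wooden stakes on one side, the brass stake on the other, none moving (value of joint bar between -0.012 and 0.012 rad and velocity of joint bar between -0.03 and 0.03 rad/s and x of steel_stake_saddle in the frame of bar_top between -0.012 and 0.012 m and z of steel_stake_saddle in the frame of bar_top between -0.004 and 0.005 m and x of brass_stake_saddle in the frame of bar_top between -0.012 and 0.012 m and z of brass_stake_saddle in the frame of bar_top between -0.004 and 0.005 m and x of wood_stake_saddle in the frame of bar_top between -0.012 and 0.012 m and z of wood_stake_saddle in the frame of bar_top between -0.004 and 0.005 m and ((y of steel_stake_saddle in the frame of bar_top between 0.02 and 0.2 m and y of brass_stake_saddle in the frame of bar_top between -0.2 and -0.02 m and y of wood_stake_saddle in the frame of bar_top between 0.02 and 0.2 m) or (y of steel_stake_saddle in the frame of bar_top between -0.2 and -0.02 m and y of brass_stake_saddle in the frame of bar_top between 0.02 and 0.2 m and y of wood_stake_saddle in the frame of bar_top between -0.2 and -0.02 m)) and linear speed of each of brass_stake, wood_stake, steel_stake below 0.02 m/s); the robot touches nothing.
It fails at once if the bar tips more than 0.25 rad (value of joint bar above 0.25 rad or value of joint bar below -0.25 rad).
It fails at once if a stake is pressed or knocked against the bar with more than 12 N (contact force between any of brass_stake, wood_stake, steel_stake and bar above 12 N).
It fails at once if the robot presses on the bar with more than 6 N (contact force between the arm and bar above 6 N).
It fails at once if a bystander is shifted by more than 30 mm (distance of any of hammer, scriber, block, carton, jar from where it was at the start of the episode above 0.03 m).
It also fails if it takes over 69 s, if anything falls off the work surface, if the arm or the gripper's body presses on something with over 40 N, if the wrist force passes 120 N, or if a joint passes its speed limit or range.

## Working session

There is one attempt and no reset: what is moved stays moved. The work goes in short steps, Python scripts to look and compute and a tool call to move; the robot and the scene stay as the last step left them, time stands still between calls to the robot, and variables do not carry over. Pictures are saved under pics/ and viewed, at most 10 in all, crops included, and the job is handed in when it is done.

Besides the shell and the picture viewer there is one more tool, called after ">>>" in YAML: its name, and indented under it one key for each argument. move_arm: Moves the arm, as the interface text tells. Scaled input: -1 to 1 covers 1000 mm each way for a shift and pi/2 rad each way for a turn. Its arguments: {"type":"object","properties":{"motion":{"type":"array","items":{"type":"object","properties":{"tx":{"type":"number"},"ty":{"type":"number"},"tz":{"type":"number"},"twist":{"type":"number"}}}},"gripper":{"type":"number"},"squeeze":{"type":"number"}},"required":["motion"]}

```bash
mkdir -p pics; ls
cat > h.py <<'E'
import numpy as np, cv2
from scipy.spatial.transform import Rotation as R
from cell import arm
def px(pt): return np.array([pt[0]*512, pt[1]*384])
def ray(cam,p):
    c=arm.calibration(cam); K=np.array(c["K"]); T=np.array(c["T"]); k=c["k1"]
    d=np.array([(p[0]-K[0,2])/K[0,0],(p[1]-K[1,2])/K[1,1]]); u=d.copy()
    for _ in range(30): u=d/(1+k*(u@u))
    v=T[:3,:3]@np.array([u[0],u[1],1.]); return T[:3,3],v/np.linalg.norm(v)
def onz(cam,p,z):
    o,v=ray(cam,p); return o+v*(z-o[2])/v[2]
def tri(rs):
    A=np.zeros((3,3)); b=np.zeros(3)
    for o,v in rs:
        P=np.eye(3)-np.outer(v,v); A+=P; b+=P@o
    x=np.linalg.solve(A,b); return x, max(np.linalg.norm((np.eye(3)-np.outer(v,v))@(x-o)) for o,v in rs)
def proj(cam,X):
    c=arm.calibration(cam); K=np.array(c["K"]); T=np.array(c["T"]); k=c["k1"]
    q=T[:3,:3].T@(np.array(X)-T[:3,3]); u=q[:2]/q[2]; u=u*(1+k*(u@u)); return K[:2,:2]@u+K[:2,2]
def snap(cam,name):
    im=arm.get_image(cam); cv2.imwrite(f"pics/{name}.png",im[:,:,::-1]); return im
E
python3 - <<'E'
from h import *
np.set_printoptions(precision=3,suppress=True)
s=arm.observe(); print(s["clock"],s["position"],s["ee_rot"],s["width"])
a=snap("scene","s0"); b=snap("top","t0")
cv2.imwrite("pics/a.png",cv2.resize(np.vstack([a,b])[:,:,::-1],(450,600)) if 0 else np.hstack([a,b])[:,:,::-1])
for q in ["bar_top","red_left","red_right","blue_left","blue_right","brass_stake_saddle","wood_stake_saddle","steel_stake_saddle","brass_stake_tab","wood_stake_tab","stand","brass_stake","wood_stake","steel_stake","dish"]:
    rs=[]; o=q
    for cam in ["scene","top"]:
        r=arm.place_of(cam,q)
        if r: rs.append(ray(cam,px(r[0]["point"]))); o+=f" {cam} {px(r[0]['point']).round(1)} {r[0]['conf']:.2f}"
    if len(rs)==2: x,e=tri(rs); o+=f" -> {x} err {e:.4f}"
    print(o)
E
```

```text
pics
0.0 [ 0.187 -0.596  0.226] [-3.104 -0.475  0.001] 1.0043149629700294
bar_top scene [206.1 191.6] 0.68 top [295.8 170.6] 0.64 -> [ 0.612 -0.033  0.197] err 0.0044
red_left scene [230.5 193.1] 0.81 top [275.1 172.3] 0.87 -> [0.609 0.021 0.191] err 0.0042
red_right scene [189.1 190. ] 0.82 top [317.8 168.1] 0.88 -> [ 0.615 -0.077  0.205] err 0.0021
blue_left scene [256.7 194.1] 0.74 top [242.  172.5] 0.65 -> [0.611 0.09  0.188] err 0.0018
blue_right scene [158.9 188.2] 0.72 top [350.5 166.2] 0.88 -> [ 0.617 -0.15   0.212] err 0.0049
brass_stake_saddle scene [155.3 173.2] 0.86 top [374.9 258.6] 0.74 -> [ 0.42  -0.216  0.119] err 0.0056
wood_stake_saddle scene [214.  245.9] 0.67 top [193.7 264.9] 0.84 -> [ 0.456  0.085 -0.101] err 0.1463
steel_stake_saddle scene [231.6 190.7] 0.80 top [270.2 169.3] 0.69 -> [0.614 0.028 0.202] err 0.0005
brass_stake_tab scene [156.1 166.1] 0.58 top [381.2 256.8] 0.64 -> [ 0.422 -0.216  0.147] err 0.0017
wood_stake_tab scene [292.3 164.1] 0.68 top [191.4 264.3] 0.76 -> [0.415 0.2   0.148] err 0.0051
stand scene [213.8 246.1] 0.97 top [287.2 181.1] 0.93 -> [ 0.622 -0.028  0.01 ] err 0.0036
brass_stake scene [163.6 203.3] 0.70 top [368.3 260.7] 0.59 -> [ 0.415 -0.221 -0.003] err 0.0039
wood_stake scene [293.7 202.7] 0.72 top [196.6 264.9] 0.67 -> [ 0.414  0.206 -0.003] err 0.0022
steel_stake scene [231.3 225.9] 0.90 top [276.4 180.1] 0.78 -> [0.612 0.014 0.079] err 0.0068
dish top [274.4 181.4] 0.63
```

View pics/s0.png

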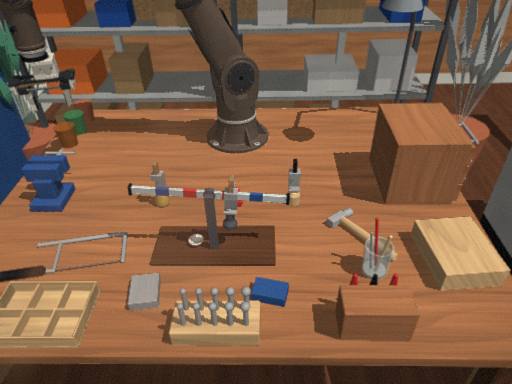

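View pics/t0.png

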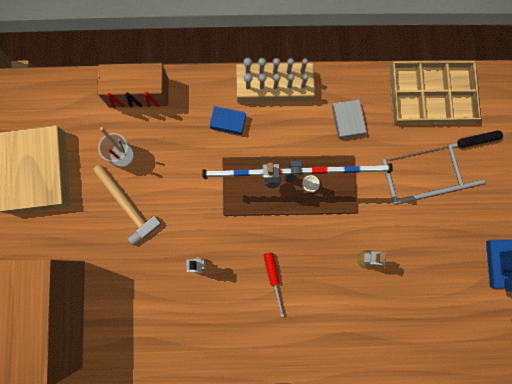

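The scene picture (camera facing the robot, image right = +y) shows the steel stake on red_left at (231,200). Brass stands at (158,185) and wood at (294,180). The top view shows the bar from (205,174) to (390,168), brass at (373,259) and wood at (195,265). The +y end is low, so the free side is -y. I'll move above the brass stake now.

>>> move_arm:
  motion:
    - {"twist": 0.095}
    - {"twist": 0.095}
    - {"tx": 0.02, "ty": -0.042, "tz": -0.008}
    - {"tx": 0.02, "ty": -0.042, "tz": -0.008}
    - {"tx": 0.02, "ty": -0.042, "tz": -0.008}
    - {"tx": 0.02, "ty": -0.042, "tz": -0.008}
    - {"tx": 0.02, "ty": -0.042, "tz": -0.008}
    - {"tx": 0.02, "ty": -0.042, "tz": -0.008}
    - {"tx": 0.02, "ty": -0.042, "tz": -0.008}
    - {"tx": 0.02, "ty": -0.042, "tz": -0.008}
    - {"tx": 0.02, "ty": -0.042, "tz": -0.008}
  gripper: -0.2

```text
invalid input
```

Run:
```python
from h import *
np.set_printoptions(precision=4,suppress=True)
s=arm.observe(); p=np.array(s["position"]); M=R.from_rotvec(s["ee_rot"]).as_matrix()
print(s["clock"],p,s["ee_rot"],s["width"],s["force"])
T=np.array(arm.calibration("wrist")["T"]); print("cam in tool",M.T@(T[:3,3]-p)); print(M.T@T[:3,:3])
snap("wrist","w0")
for q,z in [("brass_stake_tab",.14),("brass_stake_saddle",.115),("brass_stake",0)]:
    for r in arm.place_of("wrist",q)[:1]: print(q,px(r["point"]),r["conf"],onz("wrist",px(r["point"]),z))
```

```text
1.6 [ 0.187  -0.5964  0.2267] [ 3.1054  0.4753 -0.    ] 1.0012597031047477 [-0.3838  1.2176  0.7269]
cam in tool [ 0.0742 -0.0004 -0.1586]
[[-0.0008 -0.9613 -0.2754]
 [ 1.     -0.0007 -0.0003]
 [ 0.0001 -0.2754  0.9613]]
```

View pics/w0.png

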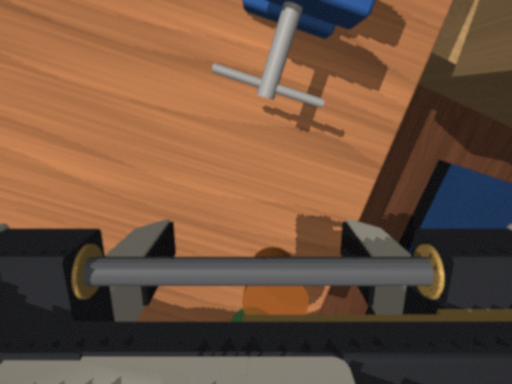

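The wrist view shows the fingers at the bottom of the picture, with image up = tool +x. The move was refused, so I'll retry with all the fields given in each row.

>>> move_arm:
  motion:
    - {"tx": 0, "ty": 0, "tz": 0, "twist": 0.095}
    - {"tx": 0, "ty": 0, "tz": 0, "twist": 0.095}
    - {"tx": 0.02, "ty": -0.042, "tz": -0.008, "twist": 0}
    - {"tx": 0.02, "ty": -0.042, "tz": -0.008, "twist": 0}
    - {"tx": 0.02, "ty": -0.042, "tz": -0.008, "twist": 0}
    - {"tx": 0.02, "ty": -0.042, "tz": -0.008, "twist": 0}
    - {"tx": 0.02, "ty": -0.042, "tz": -0.008, "twist": 0}
    - {"tx": 0.02, "ty": -0.042, "tz": -0.008, "twist": 0}
    - {"tx": 0.02, "ty": -0.042, "tz": -0.008, "twist": 0}
    - {"tx": 0.02, "ty": -0.042, "tz": -0.008, "twist": 0}
  gripper: -0.2

```text
clock: 2.8
position: [0.3456, -0.2578, 0.2914]
ee_rot: [3.141, 0.008, 0.001]
force: [1.2, -0.1, -0.2]
width: 0.601
gripper_force: 0.0
```

```bash
cat >> h.py <<'E'
np.set_printoptions(precision=4,suppress=True)
def st():
    s=arm.observe(); M=R.from_rotvec(s["ee_rot"]).as_matrix()
    print("t %.2f"%s["clock"],"p",np.array(s["position"]),"yaw %.4f"%np.arctan2(M[1,0],M[0,0]),"zax",M[:,2],"w %.3f gf %.2f"%(s["width"],s["gripper_force"]),"F",np.array(s["force"]))
    return np.array(s["position"]),M
E
python3 - <<'E'
from h import *
st()
snap("wrist","w1")
for q,z in [("brass_stake_tab",.14),("brass_stake_saddle",.115),("brass_stake",0)]:
    for r in arm.place_of("wrist",q)[:1]: print(q,px(r["point"]),r["conf"],onz("wrist",px(r["point"]),z))
E
```

```text
t 2.80 p [ 0.3456 -0.2578  0.2914] yaw 0.0052 zax [ 0.0006 -0.0007 -1.    ] w 0.601 gf 0.00 F [ 1.2134 -0.1423 -0.1676]
brass_stake_tab [216.7808  99.8016] 0.89 [ 0.4202 -0.2136  0.14  ]
brass_stake_saddle [220.8256  96.384 ] 0.75 [ 0.4218 -0.2181  0.115 ]
brass_stake [229.0176  97.6896] 0.76 [ 0.4193 -0.2187  0.    ]
```

View pics/w1.png

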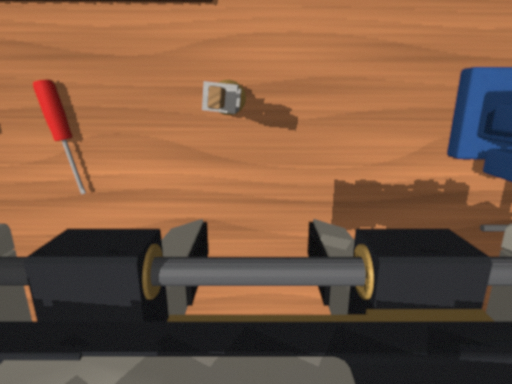

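The wrist view shows brass at (217,98), with a bright bridge around the cork tab. The tab is at about (0.420,-0.215). I'll crop it to get the yaw.

Run:
```python
from h import *
im=cv2.imread("pics/w1.png"); cv2.imwrite("pics/c1.png",cv2.resize(im[72:124,190:260],None,fx=8,fy=8,interpolation=cv2.INTER_CUBIC))
for yaw in (-.2,0,.2):
  c,s=np.cos(yaw),np.sin(yaw)
  print(yaw,[proj("wrist",[.42+c*a-s*b,-.2145+s*a+c*b,.12]).round(1).tolist() for a,b in [(-.014,-.017),(-.014,.017),(.014,.017),(.014,-.017)]])
```

```text
-0.2 [[228.6, 114.3], [195.9, 107.3], [200.2, 79.1], [233.6, 86.4]]
0 [[231.5, 111.2], [198.4, 111.0], [197.2, 82.3], [231.1, 82.6]]
0.2 [[233.9, 107.6], [201.6, 114.1], [194.9, 86.1], [227.9, 79.3]]
```

View pics/c1.png

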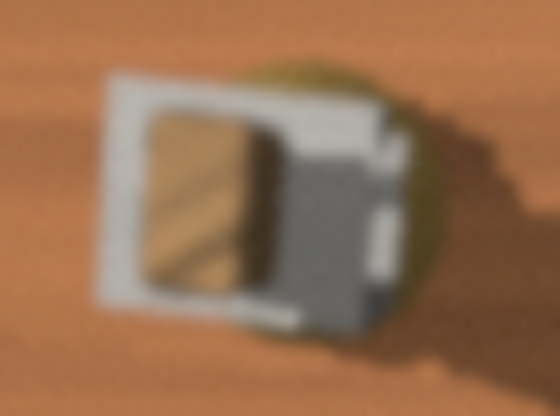

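The crop shows bridge corners at about TL (203.4,81.3), BL (202.1,110.1), TR (238.1,84.5), BR (234.5,113.3), so there is a slight yaw.

Run:
```python
from h import *
P=[onz("wrist",p,.12) for p in [(203.4,81.3),(202.1,110.1),(238.1,84.5),(234.5,113.3)]]
TL,BL,TR,BR=P
c=sum(P)/4; print("centre",c)
print("len",np.linalg.norm(TL-TR),np.linalg.norm(TL-BL))
v=(TL-TR)+(BL-BR); u=(TL-BL)+(TR-BR); print("yaw from y",np.arctan2(-v[0],v[1]),"from x",np.arctan2(u[1],u[0]))
rs=[]
for cam,k in [("top",1)]:
    for q,d in [("blue_left",.12),("red_left",.05),("bar_top",0),("red_right",-.05),("blue_right",-.12)]:
        r=arm.place_of(cam,q)
        z=.2-d*.095
        if r: x=onz(cam,px(r[0]["point"]),z); rs.append((d,*x)); print(q,x,r[0]["conf"])
rs=np.array(rs); print("x fit",np.polyfit(rs[:,0],rs[:,1],1),"y fit",np.polyfit(rs[:,0],rs[:,2],1))
```

```text
centre [ 0.4195 -0.2195  0.12  ]
len 0.034857941710912235 0.02818980836066715
yaw from y -0.084868402394858 from x -0.11381016376970676
blue_left [0.611  0.0887 0.1886] 0.65
red_left [0.6088 0.0167 0.1952] 0.87
bar_top [ 0.6107 -0.028   0.2   ] 0.64
red_right [ 0.6144 -0.0754  0.2047] 0.88
blue_right [ 0.616  -0.1453  0.2114] 0.88
x fit [-0.0258  0.6122] y fit [ 0.9668 -0.0287]
```

>>> move_arm:
  motion:
    - {"tx": 0.037, "ty": -0.019, "tz": 0, "twist": 0.033}
    - {"tx": 0.037, "ty": -0.019, "tz": 0, "twist": 0.034}
    - {"tx": 0, "ty": 0, "tz": 0.04, "twist": 0}
    - {"tx": 0, "ty": 0, "tz": 0.04, "twist": 0}
    - {"tx": 0, "ty": 0, "tz": 0.03, "twist": 0}
    - {"tx": 0, "ty": 0, "tz": 0, "twist": 0}
    - {"tx": 0, "ty": 0, "tz": 0, "twist": 0}
  gripper: -0.2

```text
clock: 3.95
position: [0.4198, -0.2237, 0.1811]
ee_rot: [-3.137, 0.159, 0.001]
force: [1.0, -0.0, 0.5]
width: 0.603
gripper_force: 0.0
```

Run:
```python
from h import *
p,M=st()
im=snap("wrist","w2")
for q,z in [("brass_stake_tab",.14),("brass_stake_saddle",.115),("brass_stake",0)]:
    for r in arm.place_of("wrist",q)[:1]: print(q,px(r["point"]),r["conf"],onz("wrist",px(r["point"]),z))
for r in arm.regions_of("wrist","brass_stake_tab")[:1]:
    m=r["region"].astype(np.uint8); print(m.sum(),cv2.boundingRect(m))
print("tcp-tab delta tool:",M.T@(np.array([.4195,-.2195,.131])-p))
```

```text
t 3.95 p [ 0.4198 -0.2237  0.1811] yaw -0.1011 zax [-0.0008  0.0003 -1.    ] w 0.603 gf 0.00 F [ 1.0043 -0.0398  0.5497]
brass_stake_tab [250.7776 209.5104] 0.75 [ 0.4219 -0.219   0.14  ]
brass_stake_saddle [251.0848 198.6048] 0.96 [ 0.4217 -0.2186  0.115 ]
brass_stake [254.0032 166.8864] 0.64 [ 0.4214 -0.2196  0.    ]
3276 (228, 148, 47, 89)
tcp-tab delta tool: [-0.0007 -0.0041  0.0501]
```

View pics/w2.png

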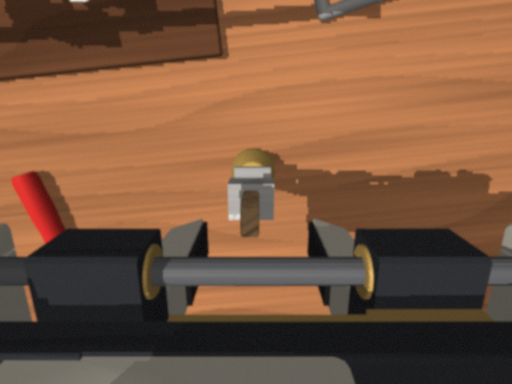

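The wrist view shows the brass tab upright at (250,209), aligned with the fingers but about 5 mm to the left. I'll descend and grip.

>>> move_arm:
  motion:
    - {"tx": 0.002, "ty": -0.005, "tz": 0.015, "twist": 0}
    - {"tx": 0, "ty": 0, "tz": 0.02, "twist": 0}
    - {"tx": 0, "ty": 0, "tz": 0.014, "twist": 0}
    - {"tx": 0, "ty": 0, "tz": 0, "twist": 0}
  gripper: -0.2

```text
clock: 4.6
position: [0.4218, -0.2181, 0.131]
ee_rot: [-3.137, 0.157, 0.002]
force: [0.2, 0.8, 0.4]
width: 0.6
gripper_force: 0.0
```

>>> move_arm:
  motion:
    - {"tx": 0, "ty": 0, "tz": 0, "twist": 0}
    - {"tx": 0, "ty": 0, "tz": 0, "twist": 0}
    - {"tx": 0, "ty": 0, "tz": 0, "twist": 0}
    - {"tx": 0, "ty": 0, "tz": 0, "twist": 0}
    - {"tx": 0, "ty": 0, "tz": 0, "twist": 0}
    - {"tx": 0, "ty": 0, "tz": 0, "twist": 0}
  gripper: 1
  squeeze: 25

```text
clock: 5.2
position: [0.4224, -0.2184, 0.1319]
ee_rot: [3.138, -0.157, 0.0]
force: [-0.2, -1.5, 1.8]
width: 0.13
gripper_force: 21.4
```

>>> move_arm:
  motion:
    - {"tx": 0, "ty": 0, "tz": -0.015, "twist": 0}
    - {"tx": 0, "ty": 0, "tz": -0.03, "twist": 0}
    - {"tx": 0, "ty": 0, "tz": -0.04, "twist": 0}
    - {"tx": 0, "ty": 0, "tz": -0.03, "twist": -0.081}
    - {"tx": 0.033, "ty": -0.034, "tz": 0, "twist": 0}
    - {"tx": 0.033, "ty": -0.034, "tz": 0, "twist": 0}
    - {"tx": 0.033, "ty": -0.034, "tz": 0, "twist": 0}
    - {"tx": 0.033, "ty": -0.034, "tz": 0, "twist": 0}
    - {"tx": 0, "ty": 0, "tz": 0, "twist": 0}
    - {"tx": 0, "ty": 0, "tz": 0, "twist": 0}
    - {"tx": 0, "ty": 0, "tz": 0, "twist": 0}

```text
clock: 6.3
position: [0.5496, -0.0799, 0.2461]
ee_rot: [3.141, 0.041, -0.003]
force: [-0.2, -1.0, -3.6]
width: 0.13
gripper_force: 25.0
```

Run:
```python
from h import *
p,M=st()
im=snap("wrist","w3")
for q,z in [("brass_stake_saddle",p[2]-.017),("bar_top",.2),("red_right",.205),("red_left",.195),("blue_right",.212),("blue_left",.189),("steel_stake_saddle",.195)]:
    for r in arm.place_of("wrist",q)[:1]: print(q,px(r["point"]),r["conf"],onz("wrist",px(r["point"]),z))
F=[arm.observe()["force"] for _ in range(1)]
print(F)
```

```text
t 6.30 p [ 0.5496 -0.0799  0.2461] yaw 0.0262 zax [-0.0019 -0.0007 -1.    ] w 0.130 gf 24.99 F [-0.2285 -0.96   -3.5571]
brass_stake_saddle [258.6112 227.904 ] 0.76 [ 0.5474 -0.0806  0.2291]
bar_top [180.2752 117.0048] 0.83 [ 0.6106 -0.0286  0.2   ]
red_right [259.6864 118.6176] 0.68 [ 0.6113 -0.0794  0.205 ]
red_left [257.1776 176.9088] 0.19 [ 0.5711 -0.0786  0.195 ]
blue_right [373.1968 120.    ] 0.83 [ 0.613  -0.1479  0.212 ]
blue_left [  3.1232 110.208 ] 0.87 [0.6119 0.0946 0.189 ]
steel_stake_saddle [ 95.1808 112.512 ] 0.81 [0.6123 0.0296 0.195 ]
[array([ 0.2431, -0.0016, -2.9932])]
```

View pics/w3.png

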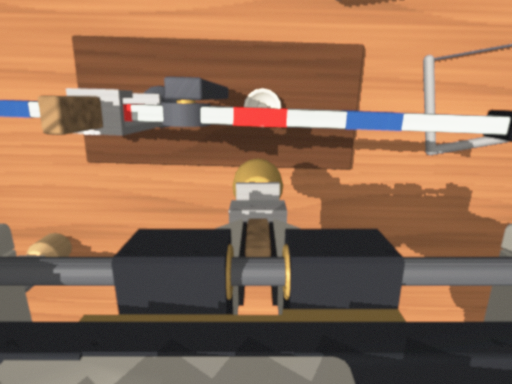

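The wrist view shows the red band on the free side at (261,118), the hub at (182,112), and the held brass hook at (258,205) lined up with the band. I'll move the hook over the bar.

>>> move_arm:
  motion:
    - {"tx": 0.016, "ty": -0.001, "tz": 0, "twist": 0}
    - {"tx": 0.02, "ty": 0, "tz": 0, "twist": 0}
    - {"tx": 0.016, "ty": 0, "tz": 0, "twist": 0}
    - {"tx": 0.0115, "ty": 0, "tz": 0, "twist": 0}
    - {"tx": 0, "ty": 0, "tz": 0, "twist": 0}
    - {"tx": 0, "ty": 0, "tz": 0, "twist": 0}
    - {"tx": 0, "ty": 0, "tz": 0, "twist": 0}

```text
clock: 7.4
position: [0.6133, -0.0762, 0.2467]
ee_rot: [3.141, 0.043, -0.001]
force: [0.3, -0.8, -3.6]
width: 0.127
gripper_force: 25.0
```

Run:
```python
from h import *
p,M=st()
im=snap("wrist","w4")
for q,z in [("brass_stake_saddle",p[2]-.017),("bar_top",.2),("red_right",.205),("blue_right",.212),("steel_stake_saddle",.195)]:
    for r in arm.place_of("wrist",q)[:1]: print(q,px(r["point"]),r["conf"],onz("wrist",px(r["point"]),z))
cv2.imwrite("pics/c4.png",cv2.resize(im[130:290,130:380,::-1],None,fx=3,fy=3,interpolation=cv2.INTER_CUBIC))
for cam in("scene","top"):
    arm.get_image(cam); o=cam
    for q in ["red_right","brass_stake_saddle","bar_top"]:
        for r in arm.place_of(cam,q)[:1]: o+=f" {q} {px(r['point'])} {r['conf']:.2f}"
    print(o)
```

```text
t 7.40 p [ 0.6133 -0.0762  0.2467] yaw 0.0271 zax [-0.0006 -0.0002 -1.    ] w 0.127 gf 25.00 F [ 0.3481 -0.7998 -3.6494]
brass_stake_saddle [258.6112 228.5952] 0.75 [ 0.6108 -0.0765  0.2297]
bar_top [192.512  211.3152] 0.96 [ 0.6098 -0.0303  0.2   ]
red_right [265.5232 208.0896] 0.73 [ 0.6155 -0.0811  0.205 ]
blue_right [366.592  216.8832] 0.65 [ 0.6137 -0.1481  0.212 ]
steel_stake_saddle [108.4928 202.9056] 0.66 [0.613  0.0305 0.195 ]
scene red_right [186.88   191.5008] 0.57 brass_stake_saddle [191.488  181.0944] 0.78 bar_top [208.896 192.   ] 0.65
top red_right [316.8768 167.5008] 0.52 brass_stake_saddle [317.0816 166.3104] 0.75 bar_top [293.3248 170.304 ] 0.95
```

View pics/c4.png

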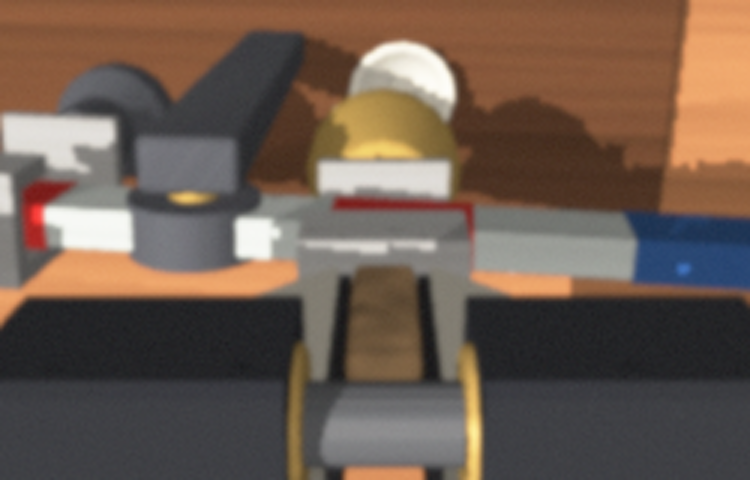

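The crop shows the hook's lip at (385,180) just beyond the bar, and the bridge at (385,245) over the red band. I'll check the bar's edges numerically before lowering.

Run:
```python
from h import *
p,M=st()
im=cv2.imread("pics/w4.png").astype(float)
for c in (208,212,300,320,335,350,362,370):
    g=im[190:236,c-1:c+2].mean(1)
    d=np.abs(np.diff(g,axis=0)).sum(1); k=[i for i in range(1,len(d)-1) if d[i]>25 and d[i]>=d[i-1] and d[i]>=d[i+1]]
    print(c,[(190.5+i,int(d[i]),onz("wrist",(c,190.5+i+.5),.205).round(4)[:2].tolist()) for i in k])
```

```text
t 8.10 p [ 0.6141 -0.076   0.2467] yaw 0.0273 zax [-0. -0. -1.] w 0.134 gf 25.00 F [ 0.519  -0.0679 -3.5744]
208 [(202.5, 101, [0.6185, -0.0419]), (215.5, 94, [0.6091, -0.0418]), (218.5, 94, [0.6069, -0.0417]), (228.5, 133, [0.5995, -0.0416])]
212 [(201.5, 159, [0.6193, -0.0446]), (215.5, 168, [0.6092, -0.0445]), (228.5, 135, [0.5995, -0.0444])]
300 [(196.5, 48, [0.6244, -0.1039]), (207.5, 40, [0.6166, -0.1044]), (220.5, 52, [0.6071, -0.1051]), (228.5, 130, [0.6012, -0.1054])]
320 [(199.5, 69, [0.6227, -0.1176]), (208.5, 47, [0.6162, -0.1181]), (221.5, 50, [0.6067, -0.1189]), (228.5, 98, [0.6015, -0.1193])]
335 [(200.5, 66, [0.6222, -0.1278]), (208.5, 41, [0.6165, -0.1283]), (222.5, 58, [0.6063, -0.1293]), (228.5, 65, [0.6018, -0.1297])]
350 [(200.5, 49, [0.6225, -0.1379]), (224.5, 63, [0.6051, -0.1398]), (228.5, 65, [0.6021, -0.1401])]
362 [(201.5, 60, [0.622, -0.1461]), (225.5, 56, [0.6045, -0.1482]), (228.5, 59, [0.6023, -0.1485])]
370 [(201.5, 58, [0.6222, -0.1516]), (210.5, 26, [0.6157, -0.1524]), (225.5, 60, [0.6047, -0.1538]), (228.5, 60, [0.6024, -0.154])]
```

>>> move_arm:
  motion:
    - {"tx": 0, "ty": 0.0035, "tz": 0.005, "twist": 0}
    - {"tx": 0, "ty": 0, "tz": 0.007, "twist": 0}
    - {"tx": 0, "ty": 0, "tz": 0.006, "twist": 0}
    - {"tx": 0, "ty": 0, "tz": 0.003, "twist": 0}
    - {"tx": 0, "ty": 0, "tz": 0.002, "twist": 0}
    - {"tx": 0, "ty": 0, "tz": 0.001, "twist": 0}
    - {"tx": 0, "ty": 0, "tz": 0.001, "twist": 0}
    - {"tx": 0, "ty": 0, "tz": 0.001, "twist": 0}
    - {"tx": 0, "ty": 0, "tz": 0, "twist": 0}
    - {"tx": 0, "ty": 0, "tz": 0, "twist": 0}

```text
clock: 9.1
position: [0.6143, -0.0797, 0.2209]
ee_rot: [3.141, 0.043, 0.0]
force: [0.4, -1.0, -2.4]
width: 0.134
gripper_force: 25.0
```

Run:
```python
from h import *
st()
for _ in range(4):
    arm.get_image("scene"); F=arm.observe()["force"]; print(F)
for q in ["blue_left","blue_right","brass_stake_saddle","red_right"]:
    for r in arm.place_of("scene",q)[:1]: print(q,px(r['point']),r['conf'])
st()
```

```text
t 9.10 p [ 0.6143 -0.0797  0.2209] yaw 0.0272 zax [ 0.0003 -0.0001 -1.    ] w 0.134 gf 25.00 F [ 0.3706 -1.0495 -2.4417]
[ 0.1    -0.5473 -1.674 ]
[ 0.1099  0.3553 -1.7359]
[-0.1247 -1.3176 -1.9248]
[-0.5526 -0.3652 -2.5026]
blue_right [226.304  194.6112] 0.38
brass_stake_saddle [190.0032 188.3904] 0.65
red_right [185.4976 191.0016] 0.81
t 9.50 p [ 0.6143 -0.0796  0.2208] yaw 0.0272 zax [ 0.0002 -0.0001 -1.    ] w 0.128 gf 25.00 F [-0.1961 -0.9946 -1.9836]
```

>>> move_arm:
  motion:
    - {"tx": 0, "ty": 0, "tz": 0.001, "twist": 0}
    - {"tx": 0, "ty": 0, "tz": 0.001, "twist": 0}
    - {"tx": 0, "ty": 0, "tz": 0.001, "twist": 0}
    - {"tx": 0, "ty": 0, "tz": 0, "twist": 0}
    - {"tx": 0, "ty": 0, "tz": 0, "twist": 0}

```text
clock: 10.0
position: [0.6143, -0.0796, 0.2178]
ee_rot: [3.141, 0.043, 0.0]
force: [0.5, -2.1, -1.2]
width: 0.13
gripper_force: 25.0
```

Run:
```python
from h import *
st(); Z=[]
for _ in range(4):
    arm.get_image("wrist"); Z.append(arm.observe()["force"])
print(np.mean(Z,0),np.std(Z,0))
```

```text
t 10.00 p [ 0.6143 -0.0796  0.2178] yaw 0.0272 zax [ 0.0002 -0.0001 -1.    ] w 0.130 gf 25.00 F [ 0.52   -2.105  -1.1691]
[-0.0135 -1.9636 -0.7258] [0.2178 0.1372 0.4007]
```

>>> move_arm:
  motion:
    - {"tx": 0, "ty": 0, "tz": 0.001, "twist": 0}
    - {"tx": 0, "ty": 0, "tz": 0.0005, "twist": 0}
    - {"tx": 0, "ty": 0, "tz": 0, "twist": 0}
    - {"tx": 0, "ty": 0, "tz": 0, "twist": 0}
  squeeze: 8

```text
clock: 10.6
position: [0.6143, -0.0798, 0.2165]
ee_rot: [3.141, 0.042, 0.001]
force: [-0.6, -3.6, 4.2]
width: 0.128
gripper_force: 8.0
```

>>> move_arm:
  motion:
    - {"tx": 0, "ty": 0, "tz": 0, "twist": 0}
    - {"tx": 0, "ty": 0, "tz": 0, "twist": 0}
    - {"tx": 0, "ty": 0, "tz": 0, "twist": 0}
  gripper: 0.3

```text
clock: 10.9
position: [0.6141, -0.0788, 0.216]
ee_rot: [-3.141, -0.044, 0.0]
force: [0.5, 0.4, 0.9]
width: 0.328
gripper_force: 0.0
```

Run:
```python
from h import *
st(); arm.get_image("wrist"); arm.get_image("scene"); arm.get_image("top")
for cam in ("wrist","scene","top"):
  for q,z in [("brass_stake_saddle",.2),("brass_stake_tab",.225),("bar_top",.2),("red_left",.2),("blue_right",.2),("blue_left",.2),("steel_stake_saddle",.2)]:
    for r in arm.place_of(cam,q)[:1]: print(cam,q,px(r["point"]),r["conf"],onz(cam,px(r["point"]),z))
snap("wrist","w5"); st()
```

```text
t 10.90 p [ 0.6141 -0.0788  0.216 ] yaw 0.0280 zax [-0.0003  0.0007 -1.    ] w 0.328 gf 0.00 F [0.4987 0.4168 0.8502]
wrist brass_stake_saddle [259.1232 226.5984] 0.98 [ 0.6133 -0.0799  0.2   ]
wrist brass_stake_tab [261.0176 247.296 ] 0.87 [ 0.6122 -0.0808  0.225 ]
wrist bar_top [175.104  231.0144] 0.62 [ 0.609  -0.0291  0.2   ]
wrist red_left [ 56.9856 298.9824] 0.68 [0.5589 0.05   0.2   ]
wrist blue_right [377.6    229.5168] 0.66 [ 0.6132 -0.1519  0.2   ]
wrist steel_stake_saddle [ 81.3056 225.6   ] 0.68 [0.611  0.0274 0.2   ]
scene brass_stake_saddle [188.8768 192.9984] 0.93 [ 0.6203 -0.0799  0.2   ]
scene brass_stake_tab [185.3952 181.9008] 0.86 [ 0.6066 -0.0877  0.225 ]
scene bar_top [206.8992 192.    ] 0.83 [ 0.6164 -0.0343  0.2   ]
scene red_left [227.6864 189.3888] 0.92 [0.6059 0.0179 0.2   ]
scene blue_right [196.4032 243.3024] 0.74 [ 0.7993 -0.0368  0.2   ]
scene blue_left [256.512  187.5072] 0.88 [0.5985 0.0917 0.2   ]
top brass_stake_saddle [314.6752 169.8048] 0.61 [ 0.6118 -0.0692  0.2   ]
top brass_stake_tab [318.72   166.5024] 0.69 [ 0.6138 -0.0745  0.225 ]
top red_left [274.0224 171.4944] 0.95 [0.6097 0.0192 0.2   ]
top blue_left [243.712 172.8  ] 0.63 [0.6081 0.0849 0.2   ]
top steel_stake_saddle [268.3904 169.8816] 0.6 [0.6135 0.0314 0.2   ]
t 12.15 p [ 0.6142 -0.0796  0.2162] yaw 0.0272 zax [-0. -0. -1.] w 0.351 gf 0.00 F [ 0.0244 -0.2647 -0.735 ]
```

View pics/w5.png

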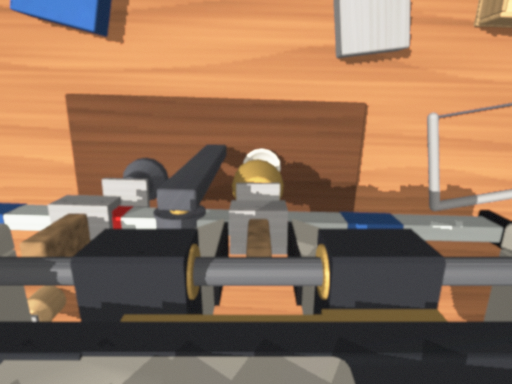

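The wrist view shows brass hanging on its band at (259,225), with the fingers clear on both sides of the tab. Next is the wooden stake.

>>> move_arm:
  motion:
    - {"tx": 0, "ty": 0, "tz": -0.025, "twist": 0}
    - {"tx": 0, "ty": 0, "tz": -0.04, "twist": 0}
    - {"tx": 0, "ty": 0, "tz": -0.02, "twist": 0}
    - {"tx": -0.026, "ty": -0.037, "tz": 0, "twist": 0}
    - {"tx": -0.026, "ty": -0.037, "tz": 0, "twist": 0}
    - {"tx": -0.026, "ty": -0.037, "tz": 0, "twist": 0}
    - {"tx": -0.026, "ty": -0.037, "tz": 0, "twist": 0}
    - {"tx": -0.026, "ty": -0.037, "tz": 0, "twist": 0}
    - {"tx": -0.026, "ty": -0.037, "tz": 0, "twist": 0}
    - {"tx": -0.026, "ty": -0.037, "tz": 0, "twist": 0}
    - {"tx": -0.026, "ty": -0.037, "tz": 0, "twist": 0}
    - {"tx": 0, "ty": 0, "tz": 0, "twist": 0}
  gripper: -0.2

```text
clock: 13.35
position: [0.3942, 0.2159, 0.302]
ee_rot: [-3.139, -0.057, -0.0]
force: [0.3, -0.5, -0.7]
width: 0.599
gripper_force: 0.0
```

Run:
```python
from h import *
st(); im=snap("wrist","w6")
for q,z in [("wood_stake_saddle",.115),("wood_stake_tab",.14),("wood_stake",0)]:
    for r in arm.place_of("wrist",q)[:1]: print(q,px(r["point"]),r["conf"],onz("wrist",px(r["point"]),z)); c=px(r["point"]) if "saddle" in q else c
x,y=int(c[0]),int(c[1]); y0=max(0,y-40); x0=max(0,x-50); print(x0,y0)
cv2.imwrite("pics/c6.png",cv2.resize(im[y0:y0+80,x0:x0+100,::-1],None,fx=7,fy=7,interpolation=cv2.INTER_CUBIC))
arm.get_image("scene"); arm.get_image("top")
for q in ["blue_left","red_left","bar_top","red_right","blue_right","brass_stake_saddle","steel_stake_saddle"]:
    rs=[]; o=q
    for cam in ["scene","top"]:
        r=arm.place_of(cam,q)
        if r: rs.append(ray(cam,px(r[0]["point"]))); o+=f" {r[0]['conf']:.2f}"
    if len(rs)==2: X,e=tri(rs); o+=f" -> {X} err {e:.4f}"
    print(o)
st()
```

```text
t 13.35 p [0.3942 0.2159 0.302 ] yaw 0.0364 zax [ 0.0003  0.0021 -1.    ] w 0.599 gf 0.00 F [ 0.3148 -0.5244 -0.6929]
wood_stake_saddle [269.8752 148.1088] 0.87 [0.4182 0.1987 0.115 ]
wood_stake_tab [272.896 151.488] 0.75 [0.4194 0.1954 0.14  ]
wood_stake [269.8752 135.8976] 0.65 [0.4193 0.1925 0.    ]
219 108
blue_left 0.56 0.75 -> [0.6074 0.0886 0.2019] err 0.0069
red_left 0.71 0.57 -> [ 0.6224 -0.0311  0.2118] err 0.0516
bar_top 0.65 0.71 -> [ 0.5856 -0.0272  0.1876] err 0.0093
red_right 0.65 0.74 -> [ 0.628  -0.0214  0.2067] err 0.0562
blue_right 0.76 0.88 -> [ 0.6198 -0.1458  0.2059] err 0.0011
brass_stake_saddle 0.98 0.57 -> [ 0.6142 -0.0736  0.201 ] err 0.0031
steel_stake_saddle 0.86
t 14.35 p [0.3982 0.2107 0.3012] yaw 0.0273 zax [ 0.     -0.0001 -1.    ] w 0.601 gf 0.00 F [-0.8518  0.6713  0.0373]
```

View pics/c6.png

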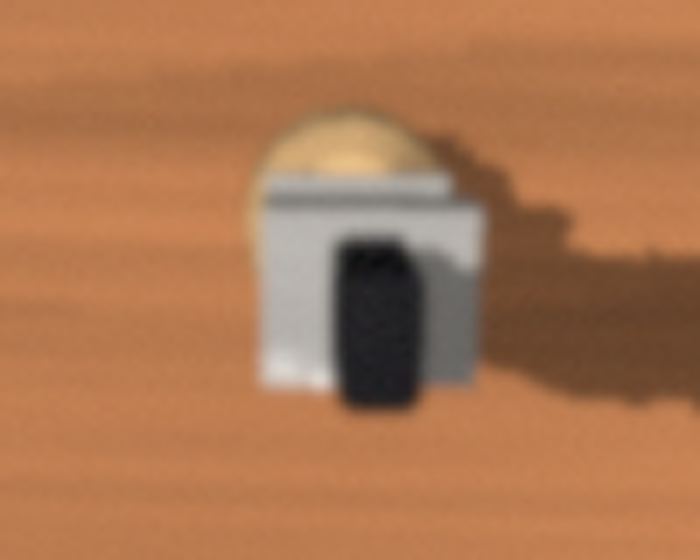

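The crop shows the wooden bridge square to the tool, with corners at about (262,203) and (485,383) and a black tab at (380,320). Its yaw is therefore about that of the tool. The arm was still settling in that picture, so I'll measure again now.

Run:
```python
from h import *
st(); im=snap("wrist","w7")
for q,z in [("wood_stake_saddle",.115),("wood_stake_tab",.14),("wood_stake",0)]:
    for r in arm.place_of("wrist",q)[:1]: print(q,px(r["point"]),r["conf"],onz("wrist",px(r["point"]),z)); c=px(r["point"]) if "saddle" in q else c
# bridge: grey bright, low saturation
hsv=cv2.cvtColor(im,cv2.COLOR_RGB2HSV); m=((hsv[:,:,1]<50)).astype(np.uint8); m[:int(c[1])-35]=0; m[int(c[1])+35:]=0; m[:,:int(c[0])-35]=0; m[:,int(c[0])+35:]=0
n,l,s,ct=cv2.connectedComponentsWithStats(m); i=1+np.argmax(s[1:,4]); print(s[i],ct[i])
pts=np.argwhere(l==i)[:,::-1].astype(np.float32)
W=np.array([onz("wrist",p,.12)[:2] for p in pts],np.float32); print(cv2.minAreaRect(W*1000))
print("y range by px",s[i][0],s[i][0]+s[i][2], onz("wrist",(s[i][0],c[1]),.12), onz("wrist",(s[i][0]+s[i][2],c[1]),.12))
```

```text
t 14.35 p [0.3982 0.2107 0.3012] yaw 0.0273 zax [ 0.     -0.0001 -1.    ] w 0.601 gf 0.00 F [-0.8518  0.6713  0.0373]
wood_stake_saddle [269.824  152.4864] 0.58 [0.4136 0.1979 0.115 ]
wood_stake_tab [265.984  155.7888] 0.76 [0.4143 0.2028 0.14  ]
wood_stake [266.0864 140.3136] 0.92 [0.412 0.199 0.   ]
[251 136  31  33 916] [265.6779 150.9705]
((414.6654357910156, 202.27536010742188), (35.40022277832031, 33.127845764160156), 1.5240999460220337)
y range by px 251 282 [0.4139 0.2188 0.12  ] [0.4148 0.1847 0.12  ]
```

>>> move_arm:
  motion:
    - {"tx": 0.015, "ty": 0.009, "tz": 0.02, "twist": 0}
    - {"tx": 0, "ty": 0, "tz": 0.045, "twist": 0}
    - {"tx": 0, "ty": 0, "tz": 0.045, "twist": 0}
    - {"tx": 0, "ty": 0, "tz": 0.01, "twist": 0}
    - {"tx": 0, "ty": 0, "tz": 0, "twist": 0}
    - {"tx": 0, "ty": 0, "tz": 0, "twist": 0}
    - {"tx": 0, "ty": 0, "tz": 0, "twist": 0}

```text
clock: 15.25
position: [0.4146, 0.203, 0.1832]
ee_rot: [-3.14, -0.043, -0.005]
force: [0.5, 0.4, -0.3]
width: 0.596
gripper_force: 0.0
```

Run:
```python
from h import *
st(); im=snap("wrist","w8")
for q,z in [("wood_stake_saddle",.115),("wood_stake_tab",.14),("wood_stake",0)]:
    for r in arm.place_of("wrist",q)[:1]: print(q,px(r["point"]),r["conf"],onz("wrist",px(r["point"]),z))
for q in ("wood_stake_tab",):
    for r in arm.regions_of("wrist",q)[:1]:
        m=r["region"].astype(np.uint8); print(m.sum(),cv2.boundingRect(m)); 
dark=(im.max(2)<55).astype(np.uint8); 
for row in (195,205,215,225): print(row,[i for i in range(225,300) if dark[row,i]][::4])
```

```text
t 15.25 p [0.4146 0.203  0.1832] yaw 0.0273 zax [ 0.0031  0.0015 -1.    ] w 0.596 gf 0.00 F [ 0.5049  0.3568 -0.3015]
wood_stake_saddle [260.1984 199.9872] 0.92 [0.4134 0.2011 0.115 ]
wood_stake_tab [259.0208 211.8912] 0.89 [0.4129 0.2019 0.14  ]
wood_stake [258.7136 167.808 ] 0.72 [0.4129 0.2016 0.    ]
3136 (236, 150, 47, 87)
195 [252, 256, 260, 264]
205 [251, 255, 259, 263, 267]
215 [251, 255, 259, 263, 267]
225 [252, 256, 260, 264]
```

>>> move_arm:
  motion:
    - {"tx": 0, "ty": 0, "tz": 0.015, "twist": 0}
    - {"tx": 0, "ty": 0, "tz": 0.02, "twist": 0}
    - {"tx": 0, "ty": 0, "tz": 0.015, "twist": 0}
    - {"tx": 0, "ty": 0, "tz": 0, "twist": 0}

```text
clock: 15.9
position: [0.4125, 0.2014, 0.1299]
ee_rot: [3.14, 0.043, -0.004]
force: [-0.6, 0.9, 0.2]
width: 0.603
gripper_force: 0.0
```

>>> move_arm:
  motion:
    - {"tx": 0, "ty": 0, "tz": 0, "twist": 0}
    - {"tx": 0, "ty": 0, "tz": 0, "twist": 0}
    - {"tx": 0, "ty": 0, "tz": 0, "twist": 0}
    - {"tx": 0, "ty": 0, "tz": 0, "twist": 0}
    - {"tx": 0, "ty": 0, "tz": 0, "twist": 0}
    - {"tx": 0, "ty": 0, "tz": 0, "twist": 0}
  gripper: 1
  squeeze: 25

```text
clock: 16.5
position: [0.4135, 0.2021, 0.1314]
ee_rot: [-3.141, -0.043, -0.0]
force: [0.3, 0.1, 1.0]
width: 0.129
gripper_force: 21.1
```

>>> move_arm:
  motion:
    - {"tx": 0, "ty": 0, "tz": -0.015, "twist": 0}
    - {"tx": 0, "ty": 0, "tz": -0.03, "twist": 0}
    - {"tx": 0, "ty": 0, "tz": -0.04, "twist": 0}
    - {"tx": 0, "ty": 0, "tz": -0.029, "twist": 0}
    - {"tx": 0.032, "ty": 0.029, "tz": 0, "twist": 0}
    - {"tx": 0.032, "ty": 0.029, "tz": 0, "twist": 0}
    - {"tx": 0.032, "ty": 0.029, "tz": 0, "twist": 0}
    - {"tx": 0.032, "ty": 0.029, "tz": 0, "twist": 0}
    - {"tx": 0, "ty": 0, "tz": 0, "twist": 0}
    - {"tx": 0, "ty": 0, "tz": 0, "twist": 0}
    - {"tx": 0, "ty": 0, "tz": 0, "twist": 0}

```text
clock: 17.6
position: [0.5437, 0.0905, 0.245]
ee_rot: [-3.141, -0.045, 0.002]
force: [-0.3, 0.4, -1.7]
width: 0.129
gripper_force: 25.0
```

Run:
```python
from h import *
p,M=st()
im=snap("wrist","w9")
for q,z in [("wood_stake_saddle",p[2]-.0164),("bar_top",.2),("red_right",.2),("blue_right",.2),("red_left",.2),("blue_left",.2),("steel_stake_saddle",.2),("steel_stake_tab",.225),("brass_stake_saddle",.2)]:
    try:
        for r in arm.place_of("wrist",q)[:1]: print(q,px(r["point"]),r["conf"],onz("wrist",px(r["point"]),z))
    except Exception as e: print(q,e)
hsv=cv2.cvtColor(im,cv2.COLOR_RGB2HSV); blue=((hsv[:,:,0]>100)&(hsv[:,:,0]<130)&(hsv[:,:,1]>120)).astype(np.uint8)
n,l,s,ct=cv2.connectedComponentsWithStats(blue)
for i in range(1,n):
    if s[i,4]>60: print("blue",s[i],ct[i],onz("wrist",ct[i],.2))
g=im.astype(float)
for c in (150,165,180,240,250,270,280,300,330,350,370):
    a=g[80:150,c-1:c+2].mean(1); d=np.abs(np.diff(a,axis=0)).sum(1); k=[i for i in range(1,len(d)-1) if d[i]>40 and d[i]>=d[i-1] and d[i]>=d[i+1]]
    print(c,[(80.5+i,int(d[i]),onz("wrist",(c,81+i),.2).round(4)[:2].tolist()) for i in k])
print([arm.observe()["force"][2]])
```

```text
t 17.60 p [0.5437 0.0905 0.245 ] yaw 0.0284 zax [-0.001   0.0004 -1.    ] w 0.129 gf 25.00 F [-0.2641  0.383  -1.7229]
wood_stake_saddle [259.3792 224.9856] 0.87 [0.5436 0.0901 0.2286]
bar_top [452.608 113.088] 0.88 [ 0.6119 -0.0314  0.2   ]
blue_left [260.4032 106.9056] 0.89 [0.6127 0.0905 0.2   ]
steel_stake_saddle [361.3184 108.7104] 0.71 [0.6134 0.0263 0.2   ]
steel_stake_tab it knows: bar_top, block, blue_left, blue_right, brass_stake, brass_stake_saddle, brass_stake_tab, carton, dish, hammer, jar, red_left, red_right, scriber, stand, steel_stake, steel_stake_saddle, wood
blue [237  98  52  18 831] [262.3682 106.3598] [0.6132 0.089  0.2   ]
150 [(94.5, 132, [0.6182, 0.1597]), (110.5, 156, [0.6084, 0.1603]), (114.5, 46, [0.6059, 0.1605])]
165 [(95.5, 90, [0.6178, 0.1503]), (111.5, 105, [0.608, 0.1508])]
180 [(95.5, 120, [0.6181, 0.1409]), (111.5, 116, [0.6083, 0.1413])]
240 [(96.5, 78, [0.6185, 0.1032]), (114.5, 72, [0.6074, 0.1031])]
250 [(97.5, 68, [0.618, 0.097]), (114.5, 73, [0.6076, 0.0967])]
270 [(97.5, 78, [0.6184, 0.0844]), (115.5, 73, [0.6073, 0.084]), (140.5, 41, [0.5914, 0.0834])]
280 [(98.5, 70, [0.6179, 0.0781]), (115.5, 74, [0.6075, 0.0776]), (129.5, 41, [0.5987, 0.0772])]
300 [(99.5, 191, [0.6177, 0.0655]), (115.5, 168, [0.6079, 0.0648])]
330 [(90.5, 118, [0.6236, 0.0471]), (100.5, 64, [0.6176, 0.0465]), (116.5, 152, [0.6077, 0.0456]), (122.5, 41, [0.604, 0.0453]), (130.5, 52, [0.5989, 0.0448]), (141.5, 40, [0.5918, 0.0442])]
350 [(85.5, 115, [0.6269, 0.0349]), (133.5, 141, [0.5973, 0.0317]), (142.5, 40, [0.5915, 0.0311])]
370 [(85.5, 142, [0.6273, 0.0224]), (92.5, 92, [0.6231, 0.0219]), (129.5, 103, [0.6003, 0.0191]), (133.5, 130, [0.5977, 0.0187])]
[np.float64(-1.776458340336826)]
```

>>> move_arm:
  motion:
    - {"tx": 0.018, "ty": 0.002, "tz": 0, "twist": 0}
    - {"tx": 0.02, "ty": 0, "tz": 0, "twist": 0}
    - {"tx": 0.018, "ty": 0, "tz": 0, "twist": 0}
    - {"tx": 0.013, "ty": 0, "tz": 0, "twist": 0}
    - {"tx": 0, "ty": 0, "tz": 0, "twist": 0}
    - {"tx": 0, "ty": 0, "tz": 0, "twist": 0}
    - {"tx": 0, "ty": 0, "tz": 0, "twist": 0}

```text
clock: 18.75
position: [0.6129, 0.0896, 0.2453]
ee_rot: [3.141, 0.043, -0.0]
force: [-0.1, 0.4, -0.8]
width: 0.129
gripper_force: 25.0
```

Run:
```python
from h import *
p,M=st()
im=snap("wrist","w10")
for q,z in [("wood_stake_saddle",p[2]-.0164),("bar_top",.2),("blue_left",.2),("steel_stake_saddle",.2),("brass_stake_saddle",.2)]:
    for r in arm.place_of("wrist",q)[:1]: print(q,px(r["point"]),r["conf"],onz("wrist",px(r["point"]),z))
g=im.astype(float)
for c in (180,200,215,300,305,310):
    a=g[180:236,c-1:c+2].mean(1); d=np.abs(np.diff(a,axis=0)).sum(1); k=[i for i in range(1,len(d)-1) if d[i]>40 and d[i]>=d[i-1] and d[i]>=d[i+1]]
    print(c,[(180.5+i,int(d[i]),onz("wrist",(c,181+i),.2).round(4)[:2].tolist()) for i in k])
a=g[150:240,255:262].mean(1); d=np.abs(np.diff(a,axis=0)).sum(1); print([(150.5+i,int(d[i])) for i in range(1,len(d)-1) if d[i]>40 and d[i]>=d[i-1] and d[i]>=d[i+1]])
# expected rows of bridge back top edge, lip bottom edge
for dx in(-.001,0): print([proj("wrist",[p[0]+dx+.014,p[1],p[2]-.0164+h])[1].round(1) for h in (.005,-.014)])
```

```text
t 18.75 p [0.6129 0.0896 0.2453] yaw 0.0276 zax [-0.0002 -0.0001 -1.    ] w 0.129 gf 25.00 F [-0.0597  0.3788 -0.7675]
wood_stake_saddle [257.024  224.6016] 0.78 [0.6132 0.0903 0.2289]
bar_top [429.4144 214.3872] 0.67 [ 0.612  -0.0302  0.2   ]
steel_stake_saddle [346.5216 211.008 ] 0.74 [0.6132 0.028  0.2   ]
brass_stake_saddle [499.6096 216.6144] 0.93 [ 0.6119 -0.0798  0.2   ]
180 [(192.5, 49, [0.6233, 0.1432]), (200.5, 144, [0.6175, 0.1434]), (214.5, 96, [0.6072, 0.1439]), (228.5, 132, [0.5966, 0.1443])]
200 [(193.5, 47, [0.6229, 0.1295]), (201.5, 114, [0.6171, 0.1297]), (214.5, 95, [0.6076, 0.1299]), (228.5, 123, [0.597, 0.1302])]
215 [(193.5, 47, [0.6232, 0.1193]), (201.5, 146, [0.6174, 0.1193]), (215.5, 94, [0.6071, 0.1195]), (228.5, 116, [0.5973, 0.1196])]
300 [(195.5, 41, [0.6233, 0.061]), (203.5, 45, [0.6175, 0.0607]), (217.5, 44, [0.6072, 0.06]), (228.5, 122, [0.5989, 0.0595])]
305 [(194.5, 45, [0.6241, 0.0577]), (203.5, 44, [0.6176, 0.0572]), (217.5, 45, [0.6073, 0.0565]), (228.5, 132, [0.599, 0.0559])]
310 [(195.5, 42, [0.6235, 0.0542]), (204.5, 45, [0.617, 0.0537]), (217.5, 47, [0.6074, 0.053]), (228.5, 127, [0.5991, 0.0524])]
[(163.5, 65), (178.5, 74), (190.5, 65), (193.5, 79), (206.5, 100), (213.5, 117)]
[np.float64(208.2), np.float64(198.1)]
[np.float64(206.6), np.float64(196.6)]
```

>>> move_arm:
  motion:
    - {"tx": 0, "ty": 0, "tz": 0.006, "twist": 0}
    - {"tx": 0, "ty": 0, "tz": 0.007, "twist": 0}
    - {"tx": 0, "ty": 0, "tz": 0.006, "twist": 0}
    - {"tx": 0, "ty": 0, "tz": 0.004, "twist": 0}
    - {"tx": 0, "ty": 0, "tz": 0.003, "twist": 0}
    - {"tx": 0, "ty": 0, "tz": 0.003, "twist": 0}
    - {"tx": 0, "ty": 0, "tz": 0.002, "twist": 0}
    - {"tx": 0, "ty": 0, "tz": 0.002, "twist": 0}
    - {"tx": 0, "ty": 0, "tz": 0, "twist": 0}
    - {"tx": 0, "ty": 0, "tz": 0, "twist": 0}

```text
clock: 20.05
position: [0.6136, 0.0896, 0.2123]
ee_rot: [-3.141, -0.043, -0.0]
force: [0.1, 1.0, -1.0]
width: 0.132
gripper_force: 25.0
```

```bash
cat >> h.py <<'E'
def ff(n=5,cam="top"):
    Z=[]
    for _ in range(n): arm.get_image(cam); Z.append(arm.observe()["force"])
    print("F mean",np.mean(Z,0),"sd",np.std(Z,0))
E
python3 - <<'E'
from h import *
st(); ff()
E
```

```text
t 20.05 p [0.6136 0.0896 0.2123] yaw 0.0274 zax [ 0.0001  0.     -1.    ] w 0.132 gf 25.00 F [ 0.1044  1.038  -0.9904]
F mean [-0.1086  0.6534 -0.4092] sd [0.2845 0.4758 0.5835]
```

>>> move_arm:
  motion:
    - {"tx": 0, "ty": 0, "tz": 0.002, "twist": 0}
    - {"tx": 0, "ty": 0, "tz": 0.002, "twist": 0}
    - {"tx": 0, "ty": 0, "tz": 0.002, "twist": 0}
    - {"tx": 0, "ty": 0, "tz": 0.002, "twist": 0}
    - {"tx": 0, "ty": 0, "tz": 0, "twist": 0}
    - {"tx": 0, "ty": 0, "tz": 0, "twist": 0}
  squeeze: 10

```text
clock: 20.9
position: [0.6137, 0.0896, 0.2042]
ee_rot: [-3.141, -0.043, -0.0]
force: [0.4, 2.5, 1.2]
width: 0.131
gripper_force: 10.0
```

Run:
```python
from h import *
st(); ff(6,"wrist")
p,M=st()
for q,z in [("wood_stake_saddle",p[2]-.0164),("bar_top",.2),("steel_stake_saddle",.195),("brass_stake_saddle",.205)]:
    for r in arm.place_of("wrist",q)[:1]: print(q,px(r["point"]),r["conf"],onz("wrist",px(r["point"]),z))
```

```text
t 20.90 p [0.6137 0.0896 0.2042] yaw 0.0273 zax [ 0.0002  0.0002 -1.    ] w 0.131 gf 10.00 F [0.3854 2.5352 1.2468]
F mean [0.4981 2.0965 1.0132] sd [0.4812 0.3703 0.6276]
t 21.20 p [0.6137 0.0896 0.2043] yaw 0.0274 zax [ 0.0003  0.0001 -1.    ] w 0.128 gf 10.00 F [0.4784 1.5277 0.5314]
wood_stake_saddle [256.7168 223.9104] 0.86 [0.6144 0.0906 0.1879]
bar_top [467.3024 240.8832] 0.61 [ 0.6121 -0.03    0.2   ]
steel_stake_saddle [362.0864 234.816 ] 0.97 [0.6121 0.0288 0.195 ]
```

>>> move_arm:
  motion:
    - {"tx": 0, "ty": 0, "tz": -0.002, "twist": 0}
    - {"tx": 0, "ty": 0, "tz": -0.001, "twist": 0}
    - {"tx": 0, "ty": 0, "tz": 0, "twist": 0}
    - {"tx": 0, "ty": 0, "tz": 0, "twist": 0}
  squeeze: 5

```text
clock: 21.8
position: [0.6135, 0.0894, 0.2072]
ee_rot: [3.141, 0.043, -0.0]
force: [-0.9, 1.0, 1.1]
width: 0.132
gripper_force: 5.0
```

>>> move_arm:
  motion:
    - {"tx": 0, "ty": 0, "tz": 0, "twist": 0}
    - {"tx": 0, "ty": 0, "tz": 0, "twist": 0}
    - {"tx": 0, "ty": 0, "tz": 0, "twist": 0}
    - {"tx": 0, "ty": 0, "tz": 0, "twist": 0}
    - {"tx": 0, "ty": 0, "tz": 0, "twist": 0}
  gripper: 0.3

```text
clock: 22.3
position: [0.6136, 0.0893, 0.2072]
ee_rot: [3.141, 0.043, -0.0]
force: [0.2, -0.2, 0.5]
width: 0.349
gripper_force: 0.0
```

Run:
```python
from h import *
st(); ff(4,"wrist"); arm.get_image("scene"); arm.get_image("top")
for cam in ("wrist","scene","top"):
  for q,z in [("wood_stake_saddle",.186),("wood_stake_tab",.211),("bar_top",.2),("steel_stake_saddle",.195),("brass_stake_saddle",.206),("blue_right",.212)]:
    for r in arm.place_of(cam,q)[:1]: print(cam,q,px(r["point"]),r["conf"],onz(cam,px(r["point"]),z))
```

```text
t 22.30 p [0.6136 0.0893 0.2072] yaw 0.0271 zax [-0.0001 -0.0002 -1.    ] w 0.349 gf 0.00 F [ 0.1646 -0.209   0.5309]
F mean [ 0.1718 -0.2138  0.2724] sd [0.6348 0.4074 0.6565]
wrist wood_stake_saddle [258.2016 227.2128] 0.68 [0.6101 0.0894 0.186 ]
wrist wood_stake_tab [253.4912 243.4944] 0.87 [0.6112 0.0921 0.211 ]
wrist steel_stake_saddle [362.9056 233.5104] 0.57 [0.6115 0.0272 0.195 ]
scene wood_stake_saddle [254.9248 193.1904] 0.91 [0.6043 0.0875 0.186 ]
scene wood_stake_tab [256.2048 183.5136] 0.61 [0.596  0.0911 0.211 ]
scene bar_top [207.9744 192.3072] 0.97 [ 0.6177 -0.0315  0.2   ]
scene steel_stake_saddle [231.3216 187.0848] 0.84 [0.5897 0.0259 0.195 ]
scene brass_stake_saddle [194.6112 188.8896] 0.8 [ 0.6111 -0.0658  0.206 ]
scene blue_right [161.792  189.8112] 0.8 [ 0.6221 -0.1468  0.212 ]
top wood_stake_saddle [313.6    177.1008] 0.7 [ 0.5983 -0.0681  0.186 ]
top brass_stake_saddle [317.3888 168.4992] 0.61 [ 0.6133 -0.0743  0.206 ]
top blue_right [352.1024 164.8896] 0.69 [ 0.6187 -0.1487  0.212 ]
```

>>> move_arm:
  motion:
    - {"tx": 0, "ty": 0, "tz": -0.02, "twist": 0}
    - {"tx": 0, "ty": 0, "tz": -0.03, "twist": 0}
    - {"tx": 0, "ty": 0, "tz": -0.03, "twist": 0.012}
    - {"tx": 0, "ty": 0.03, "tz": 0, "twist": 0}
    - {"tx": 0, "ty": 0.035, "tz": 0, "twist": 0}
    - {"tx": 0, "ty": 0.035, "tz": 0, "twist": 0}
    - {"tx": 0, "ty": 0.035, "tz": 0, "twist": 0}
    - {"tx": 0, "ty": 0.033, "tz": 0, "twist": 0}
    - {"tx": 0, "ty": 0, "tz": 0, "twist": 0}
    - {"tx": 0, "ty": 0, "tz": 0, "twist": 0}
    - {"tx": 0, "ty": 0, "tz": 0, "twist": 0}
  gripper: 0.2

```text
clock: 24.6
position: [0.615, -0.077, 0.2872]
ee_rot: [-3.141, -0.016, -0.0]
force: [-0.0, 1.0, -0.0]
width: 0.399
gripper_force: 0.0
```

```bash
cat >> h.py <<'E'
from scipy.optimize import least_squares
def P(c,X):
    K=np.array(c["K"]);T=np.array(c["T"]); q=(np.atleast_2d(X)-T[:3,3])@T[:3,:3]; u=q[:,:2]/q[:,2:]; u=u*(1+c["k1"]*(u**2).sum(1,keepdims=True)); return u@K[:2,:2].T+K[:2,2]
def barmask(im):
    h=cv2.cvtColor(im,cv2.COLOR_RGB2HSV).astype(int); H,S,V=h[:,:,0],h[:,:,1],h[:,:,2]
    blue=(H>100)&(H<130)&(S>110); red=((H<4)|(H>174))&(S>150); white=(S<45)&(V>120)
    return blue|red|white
def model(q,s):  # s: along; returns points on bar: back-bottom, back-top, front-top
    x0,y0,z0,yaw,th=q; c,si=np.cos(yaw),np.sin(yaw); out=[]
    def pt(x,y,z): # bar frame about pivot (10 mm below top)
        yy=y*np.cos(th)-z*np.sin(th); zz=y*np.sin(th)+z*np.cos(th); return [x0+c*x-si*yy,y0+si*x+c*yy,z0+zz]
    return np.array([[pt(x,a,z) for a in s] for x,z in ((.005,-.01),(.005,.01),(-.005,.01),(-.005,-.01))])
def edges(im,c,q,s):
    """measured upper/lower edge rows of the bar near its predicted columns"""
    m=barmask(im); M=model(q,s); r=[]
    for i,a in enumerate(s):
        px_=np.array([P(c,M[k,i])[0] for k in range(4)]); col=int(round(px_[:,0].mean())); lo,hi=px_[:,1].min(),px_[:,1].max()
        a0=int(lo)-9; a1=int(hi)+10; w=m[a0:a1,col]; n,l,stt,_=cv2.connectedComponentsWithStats(w.astype(np.uint8)[:,None])
        if n>1:
            k=1+np.argmax(stt[1:,4]); t=a0+stt[k,1]; b=t+stt[k,3]
            r.append((a,col,t-.5,b-.5))
    return r
E
python3 - <<'E'
from h import *
st()
S=snap("scene","s1"); Tt=snap("top","t1")
s=np.array([-.18,-.165,-.15,-.135,-.12,-.105,-.09,-.08,.08,.09,.145,.155,.165,.175,.185])
cs,ct=arm.calibration("scene"),arm.calibration("top")
for nm,a,b,th in (("0","s0","t0",-.095),("1","s1","t1",-.11)):
    q=[.6125,-.030,.19,.01,th]
    for cam,c in ((a,cs),(b,ct)):
        im=cv2.imread(f"pics/{cam}.png")[:,:,::-1].copy()
        print(cam,[(e[0],e[1],e[2],e[3]) for e in edges(im,c,q,s)])
        print("   pred",[(int(P(c,model(q,[x])[0])[0][0]),P(c,model(q,[x])[:,0]).round(1)[:,1].min(),P(c,model(q,[x])[:,0]).round(1)[:,1].max()) for x in (-.18,-.09,.09,.18)])
E
```

```text
t 24.60 p [ 0.615  -0.077   0.2872] yaw 0.0100 zax [ 0.0001  0.0008 -1.    ] w 0.399 gf 0.00 F [-0.0162  1.0009 -0.0264]
s0 [(np.float64(-0.18), 138, np.float64(185.5), np.float64(193.5)), (np.float64(-0.165), 144, np.float64(185.5), np.float64(193.5)), (np.float64(-0.15), 150, np.float64(186.5), np.float64(193.5)), (np.float64(-0.135), 156, np.float64(179.5), np.float64(180.5)), (np.float64(-0.12), 162, np.float64(178.5), np.float64(179.5)), (np.float64(-0.09), 174, np.float64(187.5), np.float64(195.5)), (np.float64(-0.08), 178, np.float64(187.5), np.float64(195.5)), (np.float64(0.08), 240, np.float64(191.5), np.float64(205.5)), (np.float64(0.09), 244, np.float64(191.5), np.float64(199.5)), (np.float64(0.145), 265, np.float64(193.5), np.float64(200.5)), (np.float64(0.155), 269, np.float64(193.5), np.float64(201.5)), (np.float64(0.165), 273, np.float64(193.5), np.float64(201.5)), (np.float64(0.175), 277, np.float64(193.5), np.float64(201.5)), (np.float64(0.185), 281, np.float64(194.5), np.float64(201.5))]
   pred [(138, np.float64(185.2), np.float64(193.8)), (173, np.float64(187.6), 
[... 2420 characters left out ...]
, (np.float64(-0.08), 333, np.float64(166.5), np.float64(170.5)), (np.float64(0.08), 260, np.float64(168.5), np.float64(173.5)), (np.float64(0.09), 255, np.float64(169.5), np.float64(174.5)), (np.float64(0.145), 231, np.float64(169.5), np.float64(174.5)), (np.float64(0.155), 226, np.float64(169.5), np.float64(175.5)), (np.float64(0.165), 222, np.float64(170.5), np.float64(175.5)), (np.float64(0.175), 217, np.float64(170.5), np.float64(175.5)), (np.float64(0.185), 213, np.float64(170.5), np.float64(175.5))]
   pred [(378, np.float64(163.4), np.float64(169.8)), (337, np.float64(165.5), np.float64(171.8)), (255, np.float64(169.6), np.float64(175.8)), (215, np.float64(171.7), np.float64(177.8))]
```

```bash
cat >> h.py <<'E'
SS=np.array([-.185,-.18,-.175,-.17,-.165,-.16,-.155,-.15,-.145,-.14,-.11,-.105,-.1,-.095,-.09,-.085,.075,.08,.085,.09,.14,.145,.15,.155,.16,.165,.17,.175,.18,.185])
def fit(sn,tn,yaw=None,th0=-.09):
    ca=[(cv2.imread(f"pics/{n}.png")[:,:,::-1].copy(),arm.calibration(k)) for n,k in ((sn,"scene"),(tn,"top")) if n]
    q0=[.6125,-.030,.19,0,th0]; E=[edges(im,c,q0,SS) for im,c in ca]
    def res(v):
        q=[.6125,-.030,.19,v[0] if yaw is None else yaw,v[1]]; o=[]
        for j,(im,c) in enumerate(ca):
            for a,col,t,b in E[j]:
                M=P(c,model(q,[a])[:,0]); d=[t-M[:,1].min()-v[2+2*j],b-M[:,1].max()-v[3+2*j]]; o+=d if 4<=b-t<=10 else [0,0]
        return np.array(o)
    r=least_squares(res,[0,th0]+[0]*(2*len(ca)),loss="soft_l1",f_scale=.4); return r.x.round(4), np.sqrt(np.diag(np.linalg.pinv(r.jac.T@r.jac)))[:2].round(4)*.4
E
python3 - <<'E'
from h import *
for a,b in (("s0","t0"),("s1","t1")):
    print(a,fit(a,b)); print("  scene only yaw 0",fit(a,None,0.)[0][:2],"yaw .01",fit(a,None,.01)[0][:2])
E
```

```text
s0 (array([-0.0043, -0.0786, -0.0849, -0.8525,  0.1748, -1.3804]), array([0.001 , 0.0015]))
  scene only yaw 0 [ 0.    -0.082] yaw .01 [ 0.     -0.0899]
s1 (array([ 0.0033, -0.0738,  0.1999, -0.878 , -0.0723, -1.2472]), array([0.0027, 0.0026]))
  scene only yaw 0 [ 0.     -0.0712] yaw .01 [ 0.     -0.0791]
```

Run:
```python
from h import *
p,M=st(); im=snap("wrist","w11")
for q,z in [("brass_stake_saddle",.2036),("brass_stake_tab",.2286),("bar_top",.2),("blue_right",.2085)]:
    for r in arm.place_of("wrist",q)[:1]: print(q,px(r["point"]),r["conf"],onz("wrist",px(r["point"]),z))
for r in arm.regions_of("wrist","brass_stake_tab")[:1]:
    m=r["region"].astype(np.uint8); print(cv2.boundingRect(m))
```

```text
t 24.70 p [ 0.6151 -0.0768  0.2873] yaw 0.0108 zax [ 0.0001  0.0006 -1.    ] w 0.398 gf 0.00 F [ 0.282   0.4337 -0.2906]
brass_stake_saddle [259.1232 195.4944] 0.62 [ 0.6124 -0.0781  0.2036]
brass_stake_tab [259.1232 208.2048] 0.81 [ 0.6105 -0.0782  0.2286]
bar_top [201.0112 197.2992] 0.9 [ 0.6093 -0.0306  0.2   ]
blue_right [349.4912 200.6016] 0.75 [ 0.6103 -0.1512  0.2085]
(239, 148, 48, 82)
```

>>> move_arm:
  motion:
    - {"tx": -0.002, "ty": 0.001, "tz": 0.02, "twist": 0}
    - {"tx": 0, "ty": 0, "tz": 0.025, "twist": 0}
    - {"tx": 0, "ty": 0, "tz": 0.015, "twist": 0}
    - {"tx": 0, "ty": 0, "tz": 0.009, "twist": 0}
    - {"tx": 0, "ty": 0, "tz": 0, "twist": 0}
    - {"tx": 0, "ty": 0.003, "tz": 0, "twist": 0}
    - {"tx": 0, "ty": 0.003, "tz": 0, "twist": 0}
    - {"tx": 0, "ty": 0.003, "tz": 0, "twist": 0}

```text
clock: 25.8
position: [0.6136, -0.0888, 0.2192]
ee_rot: [3.141, 0.013, 0.003]
force: [0.7, 1.2, 1.6]
width: 0.4
gripper_force: 0.9
```

>>> move_arm:
  motion:
    - {"tx": 0, "ty": 0.002, "tz": 0, "twist": 0}
    - {"tx": 0, "ty": 0.002, "tz": 0, "twist": 0}
    - {"tx": 0, "ty": 0.002, "tz": 0, "twist": 0}
    - {"tx": 0, "ty": 0.002, "tz": 0, "twist": 0}
    - {"tx": 0, "ty": 0.002, "tz": 0, "twist": 0}
    - {"tx": 0, "ty": 0.002, "tz": 0, "twist": 0}
    - {"tx": 0, "ty": 0.002, "tz": 0, "twist": 0}
    - {"tx": 0, "ty": 0.002, "tz": 0, "twist": 0}

```text
clock: 26.6
position: [0.6132, -0.1047, 0.2181]
ee_rot: [3.142, 0.013, -0.0]
force: [-0.5, 3.5, -0.2]
width: 0.401
gripper_force: 1.3
```

Run:
```python
from h import *
p,M=st(); snap("scene","s2"); snap("wrist","w12"); print(fit("s2",None,0.,-.06)[0])
for q,z in [("brass_stake_saddle",.2036),("brass_stake_tab",.2286)]:
    for r in arm.place_of("wrist",q)[:1]: print(q,px(r["point"]),r["conf"],onz("wrist",px(r["point"]),z))
st()
```

```text
t 26.60 p [ 0.6132 -0.1047  0.2181] yaw 0.0084 zax [-0.0002 -0.     -1.    ] w 0.401 gf 1.26 F [-0.5132  3.4599 -0.1517]
[ 0.     -0.023   0.0129 -0.9089]
brass_stake_saddle [234.7008 227.0976] 0.75 [ 0.6125 -0.091   0.2036]
brass_stake_tab [234.496  245.9904] 0.97 [ 0.6126 -0.0926  0.2286]
t 26.80 p [ 0.6132 -0.105   0.2182] yaw 0.0079 zax [-0.     -0.0006 -1.    ] w 0.401 gf 0.58 F [ 0.2208  1.7088 -0.393 ]
```

>>> move_arm:
  motion:
    - {"tx": 0, "ty": -0.003, "tz": 0, "twist": 0}
    - {"tx": 0, "ty": -0.004, "tz": 0, "twist": 0}
    - {"tx": 0, "ty": -0.003, "tz": 0, "twist": 0}
    - {"tx": 0, "ty": 0, "tz": 0, "twist": 0}
    - {"tx": 0, "ty": 0, "tz": 0, "twist": 0}
    - {"tx": 0, "ty": 0, "tz": 0, "twist": 0}
    - {"tx": 0, "ty": 0, "tz": 0, "twist": 0}
    - {"tx": 0, "ty": 0, "tz": 0, "twist": 0}

```text
clock: 27.6
position: [0.6131, -0.0947, 0.2182]
ee_rot: [3.141, 0.013, 0.0]
force: [0.0, -1.3, 0.3]
width: 0.401
gripper_force: 0.0
```

Run:
```python
from h import *
p,M=st()
for i in range(3): snap("scene",f"s3{i}"); print(fit(f"s3{i}",None,0.,-.04)[0])
snap("wrist","w13")
for q,z in [("brass_stake_saddle",.2036),("brass_stake_tab",.2286)]:
    for r in arm.place_of("wrist",q)[:1]: print(q,px(r["point"]),r["conf"],onz("wrist",px(r["point"]),z))
```

```text
t 27.60 p [ 0.6131 -0.0947  0.2182] yaw 0.0082 zax [ 0.     -0.0001 -1.    ] w 0.401 gf 0.00 F [ 0.0241 -1.2989  0.2709]
[ 0.     -0.0516  0.3079 -0.9165]
[ 0.     -0.0518  0.3102 -0.918 ]
[ 0.     -0.0522  0.2968 -0.9203]
brass_stake_saddle [252.1088 228.288 ] 0.58 [ 0.6117 -0.0909  0.2036]
brass_stake_tab [250.4192 247.9104] 0.84 [ 0.6115 -0.0904  0.2286]
```

>>> move_arm:
  motion:
    - {"tx": 0, "ty": 0.004, "tz": 0, "twist": 0}
    - {"tx": 0, "ty": 0.004, "tz": 0, "twist": 0}
    - {"tx": 0, "ty": 0.003, "tz": 0, "twist": 0}
    - {"tx": 0, "ty": 0.003, "tz": 0, "twist": 0}
    - {"tx": 0, "ty": 0.003, "tz": 0, "twist": 0}
    - {"tx": 0, "ty": 0.003, "tz": 0, "twist": 0}
    - {"tx": 0, "ty": 0.003, "tz": 0, "twist": 0}
    - {"tx": 0, "ty": 0.003, "tz": 0, "twist": 0}
    - {"tx": 0, "ty": 0.003, "tz": 0, "twist": 0}
    - {"tx": 0, "ty": 0.003, "tz": 0, "twist": 0}
    - {"tx": 0, "ty": 0, "tz": 0, "twist": 0}

```text
clock: 29.0
position: [0.6133, -0.1276, 0.2182]
ee_rot: [3.141, 0.012, -0.0]
force: [0.5, 0.6, 0.1]
width: 0.402
gripper_force: 0.5
```

>>> move_arm:
  motion:
    - {"tx": 0, "ty": -0.003, "tz": 0, "twist": 0}
    - {"tx": 0, "ty": -0.004, "tz": 0, "twist": 0}
    - {"tx": 0, "ty": -0.003, "tz": 0, "twist": 0}
    - {"tx": 0, "ty": 0, "tz": 0, "twist": 0}
    - {"tx": 0, "ty": 0, "tz": 0, "twist": 0}
    - {"tx": 0, "ty": 0, "tz": 0, "twist": 0}
    - {"tx": 0, "ty": 0, "tz": 0, "twist": 0}
    - {"tx": 0, "ty": 0, "tz": 0, "twist": 0}

```text
clock: 29.8
position: [0.6133, -0.1167, 0.2182]
ee_rot: [3.141, 0.013, -0.0]
force: [0.1, 0.1, -0.3]
width: 0.4
gripper_force: 0.0
```

Run:
```python
from h import *
p,M=st()
for i in range(3): snap("scene",f"s4{i}"); print(fit(f"s4{i}",None,0.,-.02)[0])
snap("wrist","w14")
for q,z in [("brass_stake_saddle",.201),("brass_stake_tab",.226)]:
    for r in arm.place_of("wrist",q)[:1]: print(q,px(r["point"]),r["conf"],onz("wrist",px(r["point"]),z))
```

```text
t 29.80 p [ 0.6133 -0.1167  0.2182] yaw 0.0082 zax [-0.     -0.0001 -1.    ] w 0.400 gf 0.00 F [ 0.0739  0.1274 -0.2994]
[ 0.     -0.0187  0.252  -0.8529]
[ 0.     -0.0187  0.2083 -0.8973]
[ 0.     -0.019   0.2076 -0.8578]
brass_stake_saddle [256.6144 228.5184] 0.78 [ 0.6106 -0.1156  0.201 ]
brass_stake_tab [256.3072 248.4096] 0.87 [ 0.6101 -0.1155  0.226 ]
```

>>> move_arm:
  motion:
    - {"tx": 0, "ty": 0.004, "tz": 0, "twist": 0}
    - {"tx": 0, "ty": 0.004, "tz": 0, "twist": 0}
    - {"tx": 0, "ty": 0.003, "tz": 0, "twist": 0}
    - {"tx": 0, "ty": 0.002, "tz": 0, "twist": 0}
    - {"tx": 0, "ty": 0.002, "tz": 0, "twist": 0}
    - {"tx": 0, "ty": 0.002, "tz": 0, "twist": 0}
    - {"tx": 0, "ty": 0.002, "tz": 0, "twist": 0}
    - {"tx": 0, "ty": 0.002, "tz": 0, "twist": 0}
    - {"tx": 0, "ty": 0.002, "tz": 0, "twist": 0}
    - {"tx": 0, "ty": 0, "tz": 0, "twist": 0}

```text
clock: 31.1
position: [0.6135, -0.14, 0.2182]
ee_rot: [3.141, 0.012, -0.0]
force: [-0.4, 1.9, -0.9]
width: 0.399
gripper_force: 0.9
```

>>> move_arm:
  motion:
    - {"tx": 0, "ty": -0.003, "tz": 0, "twist": 0}
    - {"tx": 0, "ty": -0.004, "tz": 0, "twist": 0}
    - {"tx": 0, "ty": -0.004, "tz": 0, "twist": 0}
    - {"tx": 0, "ty": 0, "tz": -0.02, "twist": 0}
    - {"tx": 0, "ty": 0, "tz": -0.03, "twist": 0}
    - {"tx": 0, "ty": 0, "tz": -0.03, "twist": 0}
    - {"tx": -0.04, "ty": 0, "tz": 0, "twist": 0}
    - {"tx": -0.04, "ty": 0, "tz": 0, "twist": 0}
    - {"tx": 0, "ty": 0, "tz": 0, "twist": 0}
    - {"tx": 0, "ty": 0, "tz": 0, "twist": 0}
    - {"tx": 0, "ty": 0, "tz": 0, "twist": 0}

```text
clock: 32.2
position: [0.5344, -0.129, 0.2985]
ee_rot: [3.141, 0.014, 0.002]
force: [0.3, -0.2, -0.8]
width: 0.401
gripper_force: 0.0
```

Run:
```python
from h import *
p,M=st()
for i in range(2): snap("scene",f"s5{i}"); print(fit(f"s5{i}",None,0.,0.)[0])
snap("top","t5"); print("joint",fit("s51","t5",None,0.))
snap("wrist","w15")
for q,z in [("brass_stake_saddle",.2),("brass_stake_tab",.225),("bar_top",.2),("steel_stake_saddle",.2),("blue_right",.2)]:
    for r in arm.place_of("wrist",q)[:1]: print(q,px(r["point"]),r["conf"],onz("wrist",px(r["point"]),z))
```

```text
t 32.20 p [ 0.5344 -0.129   0.2985] yaw 0.0087 zax [ 0.0012 -0.0001 -1.    ] w 0.401 gf 0.00 F [ 0.2942 -0.1585 -0.8264]
[ 0.     -0.0037 -0.2777 -0.8289]
[ 0.     -0.0034 -0.2511 -0.8288]
joint (array([-0.0069,  0.002 , -0.2495, -0.8292,  0.7402, -1.0314]), array([0.0031, 0.0027]))
brass_stake_saddle [258.9184  92.6976] 0.67 [ 0.6116 -0.129   0.2   ]
brass_stake_tab [257.8944  93.696 ] 0.87 [ 0.6105 -0.1282  0.225 ]
bar_top [130.7136  93.0816] 0.82 [ 0.6103 -0.0281  0.2   ]
steel_stake_saddle [58.624  93.0048] 0.64 [0.6099 0.0288 0.2   ]
blue_right [286.3104  95.1168] 0.98 [ 0.6096 -0.1508  0.2   ]
```

>>> move_arm:
  motion:
    - {"tx": 0.005, "ty": 0.035, "tz": 0, "twist": 0}
    - {"tx": 0.005, "ty": 0.036, "tz": 0, "twist": 0}
    - {"tx": 0, "ty": 0, "tz": 0, "twist": 0}
    - {"tx": 0, "ty": 0, "tz": 0, "twist": 0}
    - {"tx": 0, "ty": 0, "tz": 0, "twist": 0}
    - {"tx": 0, "ty": 0, "tz": 0, "twist": 0}

```text
clock: 33.25
position: [0.5441, -0.1988, 0.2984]
ee_rot: [-3.141, -0.016, -0.0]
force: [0.6, -0.2, 0.3]
width: 0.402
gripper_force: 0.0
```

```bash
cat >> h.py <<'E'
def wedge(name,ylo,yhi):
    p,M=st(); im=snap("wrist",name); c=arm.calibration("wrist"); m=barmask(im); o=[]
    for y in np.linspace(ylo,yhi,12):
        u,v=P(c,[.6125,y,.2])[0]; a0=max(0,int(v)-22); w=m[a0:int(v)+22,int(round(u))]
        n,l,s_,_=cv2.connectedComponentsWithStats(w.astype(np.uint8)[:,None])
        if n>1:
            k=1+np.argmax(s_[1:,4]); t=a0+s_[k,1]-.5; b=t+s_[k,3]; o.append((onz("wrist",(u,b),.2)[0],b-t))
    o=np.array(o); T=np.array(c["T"]); print(name,"front x",np.median(o[:,0]),"mean",o[:,0].mean(),o[:,0].round(4),"wid",np.median(o[:,1]),"cam",T[:3,3])
E
python3 - <<'E'
from h import *
wedge("A_r",-.222,-.182)
E
```

```text
t 33.25 p [ 0.5441 -0.1988  0.2984] yaw 0.0102 zax [ 0.0002  0.0003 -1.    ] w 0.402 gf 0.00 F [ 0.5854 -0.1822  0.3077]
A_r front x 0.6066551231586109 mean 0.6065254238869466 [0.6068 0.6068 0.6068 0.6067 0.6067 0.6067 0.6066 0.6058 0.6058 0.6065
 0.6065 0.6065] wid 13.5 cam [ 0.6182 -0.1979  0.457 ]
```

>>> move_arm:
  motion:
    - {"tx": 0.037, "ty": 0, "tz": 0, "twist": 0}
    - {"tx": 0.038, "ty": 0, "tz": 0, "twist": 0}
    - {"tx": 0, "ty": 0, "tz": 0, "twist": 0}
    - {"tx": 0, "ty": 0, "tz": 0, "twist": 0}
    - {"tx": 0, "ty": 0, "tz": 0, "twist": 0}
    - {"tx": 0, "ty": 0, "tz": 0, "twist": 0}

```text
clock: 33.9
position: [0.6182, -0.1996, 0.2987]
ee_rot: [3.141, 0.013, 0.0]
force: [0.6, -0.4, -0.4]
width: 0.398
gripper_force: 0.0
```

Run:
```python
from h import *
wedge("B_r",-.222,-.182)
```

```text
t 33.90 p [ 0.6182 -0.1996  0.2987] yaw 0.0081 zax [ 0.0001 -0.0005 -1.    ] w 0.398 gf 0.00 F [ 0.6079 -0.4194 -0.3596]
B_r front x 0.6063914747846029 mean 0.6067720897197678 [0.6074 0.6074 0.6074 0.6074 0.6073 0.6064 0.6064 0.6064 0.6063 0.6063
 0.6063 0.6062] wid 16.0 cam [ 0.6924 -0.1987  0.4574]
```

>>> move_arm:
  motion:
    - {"tx": 0, "ty": -0.045, "tz": 0, "twist": 0}
    - {"tx": 0, "ty": -0.045, "tz": 0, "twist": 0}
    - {"tx": 0, "ty": -0.045, "tz": 0, "twist": 0}
    - {"tx": 0, "ty": -0.045, "tz": 0, "twist": 0}
    - {"tx": 0, "ty": -0.045, "tz": 0, "twist": 0}
    - {"tx": 0, "ty": -0.045, "tz": 0, "twist": 0}
    - {"tx": 0, "ty": -0.045, "tz": 0, "twist": 0}
    - {"tx": 0, "ty": -0.025, "tz": 0, "twist": 0}
    - {"tx": 0, "ty": 0, "tz": 0, "twist": 0}
    - {"tx": 0, "ty": 0, "tz": 0, "twist": 0}
    - {"tx": 0, "ty": 0, "tz": 0, "twist": 0}
    - {"tx": 0, "ty": 0, "tz": 0, "twist": 0}

```text
clock: 35.15
position: [0.6164, 0.1385, 0.2983]
ee_rot: [3.141, 0.009, 0.0]
force: [0.5, -0.2, -0.3]
width: 0.403
gripper_force: 0.0
```

Run:
```python
from h import *
wedge("B_l",.12,.16)
```

```text
t 35.15 p [0.6164 0.1385 0.2983] yaw 0.0057 zax [ 0.0002 -0.0009 -1.    ] w 0.403 gf 0.00 F [ 0.46   -0.2112 -0.2646]
B_l front x 0.6077803529330041 mean 0.6077804763461098 [0.6074 0.6074 0.6074 0.6074 0.6074 0.6073 0.6082 0.6082 0.6082 0.6082
 0.6081 0.6081] wid 15.5 cam [0.6905 0.1397 0.4569]
```

>>> move_arm:
  motion:
    - {"tx": -0.037, "ty": 0, "tz": 0, "twist": 0}
    - {"tx": -0.038, "ty": 0, "tz": 0, "twist": 0}
    - {"tx": 0, "ty": 0, "tz": 0, "twist": 0}
    - {"tx": 0, "ty": 0, "tz": 0, "twist": 0}
    - {"tx": 0, "ty": 0, "tz": 0, "twist": 0}
    - {"tx": 0, "ty": 0, "tz": 0, "twist": 0}

```text
clock: 35.8
position: [0.5421, 0.1395, 0.2981]
ee_rot: [-3.141, -0.011, -0.0]
force: [0.3, 0.4, 0.4]
width: 0.405
gripper_force: 0.0
```

Run:
```python
from h import *
wedge("A_l",.12,.16)
```

```text
t 35.80 p [0.5421 0.1395 0.2981] yaw 0.0073 zax [ 0.0002  0.0001 -1.    ] w 0.405 gf 0.00 F [0.2554 0.4406 0.4305]
A_l front x 0.6071861534529752 mean 0.6071851433944017 [0.6069 0.6069 0.6069 0.6069 0.6068 0.6068 0.6076 0.6075 0.6075 0.6075
 0.6075 0.6074] wid 13.5 cam [0.6161 0.1405 0.4565]
```

Run:
```python
from h import *
snap("scene","s6"); snap("top","t6"); print(fit("s6",None,-.002,0.)[0], fit("s6","t6",None,0.)[0])
for q in ["wood_stake_saddle","steel_stake_saddle","brass_stake_saddle"]:
    rs=[ray(c,px(r[0]["point"])) for c in ("scene","top") for r in [arm.place_of(c,q)] if r]
    if len(rs)==2: print(q,tri(rs))
st(); print(arm.sign_off())
```

```text
[ 0.     -0.0027 -0.3048 -0.8807] [ 0.0049 -0.0082 -0.3052 -0.8805  0.7933 -0.4672]
steel_stake_saddle (array([0.6159, 0.0223, 0.2083]), np.float64(0.003911256094341364))
brass_stake_saddle (array([ 0.6154, -0.1235,  0.2022]), np.float64(0.0019804529324794974))
t 36.25 p [0.5412 0.1399 0.2982] yaw 0.0084 zax [-0. -0. -1.] w 0.402 gf 0.00 F [-0.627  -0.2573  0.5813]
the job is handed in; nothing more can be done
None
```

The job is handed in at 36 s: brass, steel and wood hang on the bar, which measures level to within about 0.01 rad against the 0.012 allowed, though the last check did not find the wooden stake and no verdict came back.

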